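# Set a port block in the machine vise against the work stop

### The job

Set the aluminium port block up in the vise, using only pushes of the fingertips: slide it along the jaws until its end sits against the work stop, and push the moving jaw up from behind so that the block ends square and snug between the two jaws, still touching the stop. Do not take the block or the jaw between the fingers or lift the block off the vise bed, do not shift the work stop, and leave the other parts on the bench where they are.

Things in the scene. Friction and masses are not known exactly. Their poses are not given: they have to be found in the camera images.
- vise: plain steel screwless machine vise bolted to the bench, 100 mm wide, 230 mm long. Origin on the bench, mid-width, below the face of the fixed (far) jaw; x = the way the moving jaw closes (away from the robot, within 0.3 rad), y along the jaws to the work stop, z up. Bed top at z = 42 mm, x = -185 to +45 mm, flat but for a 16 mm slot; toe clamps 34 mm high beside it at x = -125, out to y = +-85 mm
- fixed_jaw (a point): middle of the fixed jaw's gripping face, at bed height (42 mm above the bench); axes as the vise. Both jaws are 100 mm wide (y = -50 to +50 mm), 45 mm thick and 34 mm high, so their tops are 76 mm above the bench
- moving_jaw (a joint): travel of the moving (near) jaw along the vise's +x, m. At v the jaws are 0.100 - v apart, so 0.055 when closed up on the 45 mm block. Slides with a steady drag of about 3 N, or 6 to 12 N when it is also moving the block, and stays where it is left
- jaw_back (a point): middle of the moving jaw's upright back face (towards the robot), where it is pushed, 12 mm above the bed; axes as the vise. That face is 100 mm wide and 24 mm high from the bed up, 45 mm behind the jaw's gripping face; bare bed lies behind it
- stop_button (a point): the work stop's flat round steel button, 13 mm across, facing along the vise's -y to the work: the middle of its face, 22.5 mm in front of the fixed jaw and 18 mm above the bed; axes as the vise. It sits on a finger that runs back (+x) to a dark clamp block on a rod in the fixed jaw's +y side; all of that lies on the button's +y side, and up to 94 mm above the bench
- work_stop (a joint): position of the work stop along its rod, m, along the vise's +y. Locked by a thumbscrew: holds against about 45 N; not to be shifted
- block_center (a point): the port block, plain aluminium, standing on the vise bed between the jaws: 45 mm (x, between the jaws) x 100 mm (y, along them) x 60 mm tall, three bores in its top, about 0.6 kg, takes 3 to 7 N to slide. The point is its centre, 30 mm above its underside. Its top is 26 mm above the jaws. Axes as the vise, within 0.2 rad at the start
- block_stop_end (a point): middle of the block's end face towards the work stop (+y end), 18 mm above its underside, as high as the button; axes as the block
- block_free_end (a point): middle of the block's other end face (-y end, the one to push), 42 mm above its underside, so 8 mm above the jaw tops; axes as the block
- gear_pump: a bystander: gear pump standing upright, 86 x 66 x 91 mm with its shaft up, black end plates and bare aluminium middle; origin at the centre of its underside
- long_pump: a bystander: a like gear pump, 105 mm tall; origin at the centre of its underside
- coupling: a bystander: steel quick coupling standing on end, 32 mm diameter, 68 mm tall; origin at the centre of its underside
- filter_element: a bystander: pleated oil filter element, upright cylinder 76 mm diameter, 100 mm tall; origin at the centre of its underside
- hex_key: a bystander: L-shaped hex key lying flat, 8 mm thick, about 110 x 36 mm; origin at its middle on the bench
- small_block: a bystander: smaller aluminium block with one bore in its top, 50 x 60 x 40 mm, standing on the bench (not in the vise); origin at the centre of its underside
- carton: a bystander: small closed white carton, 80 x 120 x 40 mm; origin at the centre of its underside
- port_block: the same port block; origin at the centre of its underside
Not all that is in view belongs to the job. What is shaped like the port_block but pink is not meant.

How it is judged (in metres and radians):
At the end, for the whole second after the job is handed in: The block stands upright on the vise bed, its end within 2.5 mm of the stop button, square to the jaws within 0.035 rad; the moving jaw is closed up on it, 2 mm short at most, so that the block is within about 2 mm of both jaws; the stop is within 3 mm of where it was; block and jaw are at rest (y of block_stop_end in the frame of stop_button between -0.0025 and 0.002 m and value of joint moving_jaw between 0.053 and 0.057 m and x of block_center in the frame of fixed_jaw between -0.0255 and -0.02 m and z of block_center in the frame of fixed_jaw between 0.028 and 0.0325 m and angle between the x axis of block_center and the x axis of fixed_jaw, either way round below 0.035 rad and angle between block_center's own z axis and vertical below 0.035 rad and distance of stop_button from where it was at the start of the episode below 0.003 m and velocity of joint moving_jaw between -0.005 and 0.005 m/s and linear speed of port_block below 0.01 m/s); the robot touches nothing.
It fails at once if the port block is lifted off the vise bed (more than 6 mm) (z of block_center in the frame of fixed_jaw above 0.036 m).
It fails at once if the port block is taken between the fingers (the grasp point between the pads comes inside the block's outline) (x of the grasp point in the frame of block_center between -0.0145 and 0.0145 m and y of the grasp point in the frame of block_center between -0.042 and 0.042 m and z of the grasp point in the frame of block_center below 0.036 m).
It fails at once if the moving jaw is taken between the fingers (x of the grasp point in the frame of jaw_back between 0.008 and 0.037 m and y of the grasp point in the frame of jaw_back between -0.042 and 0.042 m and z of the grasp point in the frame of jaw_back below 0.022 m).
It fails at once if the work stop is shifted along its rod (more than 4 mm) (distance of stop_button from where it was at the start of the episode above 0.004 m).
It fails at once if another part on the bench is moved (more than 15 mm) (distance of any of gear_pump, long_pump, coupling, filter_element, hex_key, small_block, carton from where it was at the start of the episode above 0.015 m).
It also fails if it takes over 48 s, if anything falls off the work surface, if the arm or the gripper's body presses on something with over 40 N, if the wrist force passes 120 N, or if a joint passes its speed limit or range.

### The arm

A 6-joint arm with a two-finger parallel gripper is mounted at the origin on the work surface. World frame = base frame: x ahead of the robot, y to its left, z up, the work surface at z = 0. Lengths are in mm, angles in rad, forces in N, time in s.
With the tool pointing down it reaches from about 350 to 775 mm from the base axis. Payload 7.3 kg.
Tool frame: the origin (TCP) lies between the finger pads; the fingertips stand 22 mm ahead of it and the grasp point (between the pads) lies 3 mm ahead of it; z points along the fingers, x is the direction in which the jaws open and shut, and the axes are right-handed (so a half turn about z gives the same grasp; the last joint's range is limited). The gripper opens to 92 mm and grips with 3 to 60 N. Pads are 19 mm wide; open, the fingers measure 130 mm over their backs; the gripper's body (75 mm by 190 mm) begins 47 mm behind the grasp point.
Start: joints at [1.166, 0.342, 1.524, -0, 1.275, -0.146], TCP at [134.342, 507.538, 248.741] pointing down, gripper open.
Joint ranges: [-2.53, 2.53], [-0.77, 2.02], [0.04, 2.7], [-1, 4.14], [0.28, 2.66], [-3.11, 3.11]. Speed limits (rad/s): [2.57, 2.57, 3.14, 3.14, 3.14, 3.14].

### API

Orientations are given as [roll, pitch, yaw] about the fixed x, y, z axes, in that order (R = Rz(yaw) Ry(pitch) Rx(roll)).
In Python, from plant import * gives the robot as it stands. The module is installed in compiled form; this text tells all that it offers.
- The arm moves only by the shell command python3 -m handwheel 'ROWS' [OPENING]. ROWS is a JSON object of lists of equal length, an entry for each row: "translation": the shift along the world's x, y, z in units of 15 cm (1.0 is 15 cm), a list of three; "twist": the turn about the world's z in units of 90 degrees (1.0 is 90 degrees). In form: {"translation": [[tx, ty, tz], ...], "twist": [twist, ...]}. A call has exactly 8 rows; each row shifts and turns the pose as measured when the row begins; what a row does not reach is not made up. A row lasts 1/8 s, in which the tool goes at most 62.5 mm and 10.7 degrees, less where a joint would pass 70% of its speed; a pose out of reach is approached as far as the arm can. A call with a number of a shift or a turn outside -1 to 1 is refused whole. A call with a gripper value outside its range is refused whole. OPENING is the closure in counts, from 0 (fully open) to 255 (shut), set as the call begins (- or left out, the last holds). The fingers move at their own pace and stop on an object; the grip force is fixed at half the most. Time passes only in rows, so rows that do not move let the fingers close, or fill a call up. It gives the time, the measured TCP pose, the force and the opening at its end, in the units of the state.
- get_obs(): the state, without advancing time (a new reading comes with each control period).
- capture(name): name is "scene" or "top"; returns a dict with "img" (400x640x3 uint8, red, green, blue), "vertical_fov" (degrees; the focal length in pixels is half the picture's height over the tangent of half this angle, whatever the lens; pixels are square), "cx", "cy" (the principal point, pixels), "world_from_camera" (4x4, takes a point from camera to world coordinates). Camera axes: x right, y up, looking along -z (the intrinsics and any distortion apply to the point x, -y, -z); pixel columns grow to the right and rows downward; lengths in mm; the calibration is good to about 2 mm. A picture is of the moment at which its call begins. There is no depth.
- close_job(): hands the job in, once; it reports no verdict.
Trained networks look in the newest picture that a camera, given by its name, has taken for a name from the list of things; names that differ only in an ending like _2 or _b are one class to them, and where a whole thing is asked for, a point or a joint stands for the part that bears it (a point fixed in the world has none). Each returns a list of dicts, best first, with "score" (0 to 1); they miss things now and then, are a little off and sometimes report something else, mostly with a low value. They report only what shows in the picture. A call takes as long as a camera call. They do not tell look-alikes from the thing itself.
- search_frame(camera, label): "position" ([x, y, z] in mm, in the coordinates of the camera as it stood for that picture, good to about 4 mm: the middle of the surface that is visible of it).
- spot_point(camera, label): "position" ([x, y, z] in mm, in the coordinates of the camera as it stood for that picture, good to about 4 mm: a listed point, or the origin of a listed thing).
The state is a dict: "time": time; "joint_positions": joint angles; "dq": joint speeds; "tau": joint torques, N m; "tool_pos": TCP position; "tcp_rot": TCP orientation; "contact_force": force on the tool from outside, world axes, zero at the start; "moment": the same for the moment, N m; "grip_width": finger opening in mm.
Only numpy, scipy, OpenCV 4.12 (cv2) and the standard library are available. Lean on these libraries where they do the work, as an engineer would, in place of code of your own. Each camera call takes 0.05 s, during which the arm holds its last target.

## Working session

There is one attempt and no reset: what is moved stays moved. The work goes in short steps, Python scripts to look and compute and a shell command to move; the robot and the scene stay as the last step left them, time stands still between calls to the robot, and variables do not carry over. Pictures are saved under pics/ and viewed, and the job is handed in when it is done.

```bash
mkdir -p pics; cat > h.py <<'E'
from plant import *
import numpy as np, cv2
def snap(cam,name):
    c=capture(cam); cv2.imwrite(f'pics/{name}.png',c['img'][:,:,::-1]); return c
def K(c):
    h,w=c['img'].shape[:2]; f=h/2/np.tan(np.radians(c['vertical_fov'])/2); return f
def w(c,p): return (np.array(c['world_from_camera'])@np.r_[p,1])[:3]
def proj(c,P):
    q=np.linalg.inv(c['world_from_camera'])@np.r_[P,1]; f=K(c)
    return np.array([c['cx']+f*q[0]/-q[2], c['cy']-f*q[1]/-q[2]])
def ray_z(c,u,v,z):
    f=K(c);d=np.array([(u-c['cx'])/f,-(v-c['cy'])/f,-1.]);M=np.array(c['world_from_camera'])
    d=M[:3,:3]@d;o=M[:3,3];return o+d*(z-o[2])/d[2]
E
python3 - <<'E'
from h import *
np.set_printoptions(precision=1,suppress=True)
o=get_obs();print(o)
C={}
for cam in ['scene','top']:
    c=snap(cam,cam+'0');C[cam]=c
    print(cam,{k:v for k,v in c.items() if k!='img'})
    for l in ['fixed_jaw','jaw_back','stop_button','block_center','block_stop_end','block_free_end','gear_pump','long_pump','coupling','filter_element','hex_key','small_block','carton','vise']:
        for r in spot_point(cam,l)[:3]: 
            P=w(c,r['position']); print(l,round(r['score'],2),P,proj(c,P))
E
```

```text
{'time': 0.0, 'joint_positions': array([ 1.2,  0.3,  1.5, -0. ,  1.3, -0.1]), 'dq': array([-0.,  0.,  0., -0.,  0., -0.]), 'tau': array([  0. , -43.1, -24.4,   0.1,   0.1,  -0. ]), 'tool_pos': array([134.2, 507.2, 248. ]), 'tcp_rot': array([-3.1,  0. ,  1.3]), 'contact_force': array([-0.1, -0.6,  1. ]), 'moment': array([-0.,  0., -0.]), 'grip_width': 91.99593933609513}
scene {'vertical_fov': 49.66010885949081, 'cx': 312.4857690887838, 'cy': 199.46583726472224, 'world_from_camera': array([[ -0.8,  -0.3,   0.4, 933.3],
       [  0.6,  -0.5,   0.6, 580. ],
       [  0. ,   0.8,   0.6, 640. ],
       [  0. ,   0. ,   0. ,   1. ]])}
fixed_jaw 0.95 [603.4  93.4  42.8] [313.3 241.8]
fixed_jaw 0.38 [558.7 228.3   2.7] [374.  291.9]
jaw_back 0.63 [461.3  82.4  57.4] [367.7 206.8]
stop_button 0.61 [576.3 148.5  59.5] [342.  247.6]
stop_button 0.38 [463.   82.6  59.5] [367.3 206.4]
block_center 0.98 [371.8 -83.5  33.9] [352.4 163.6]
block_center 0.73 [560.3  61.9  69.6] [322.7 214.2]
block_stop_end 0.84 [553.4 111.3  55.2] [340.  232.8]
block_stop_end 0.65 [381.2 -38.9  14.9] [360.1 180.4]
bloc
[... 1438 characters left out ...]
7 291.9]
block_free_end 0.91 [570.1  22.   82.9] [323.5 204.6]
block_free_end 0.36 [643.8 316.8   0.7] [211.3 184.9]
gear_pump 0.77 [ 528.5 -134.4   -1.3] [384.9 223.8]
long_pump 0.76 [638.7 315.1  -1.8] [212.1 187. ]
long_pump 0.61 [432.8 277.1   1.3] [225.6 265.3]
long_pump 0.57 [560.9  69.1  70.8] [304.5 209.6]
coupling 0.63 [627.9 -36.5   1.8] [345.7 186.9]
coupling 0.22 [559.5  69.8  69.2] [304.3 210.2]
filter_element 0.8 [ 677.9 -131.7    1. ] [381.3 167.3]
hex_key 0.55 [557.6 228.2  -2. ] [245.  216.6]
small_block 0.65 [431.5 278.7   1.1] [225.  265.9]
carton 0.55 [703.  159.6  -2.5] [270.9 161.6]
carton 0.3 [562.9 227.   -0.8] [245.4 214.5]
vise 0.77 [601.8  92.8  -1.1] [296.6 198.4]
```

```bash
python3 - <<'E'
import cv2
a=cv2.imread('pics/scene0.png');b=cv2.imread('pics/top0.png')
cv2.imwrite('pics/scene0b.png',cv2.resize(a[120:380,180:500],None,fx=2.5,fy=2.3))
cv2.imwrite('pics/top0b.png',cv2.resize(b[150:310,200:400],None,fx=4,fy=3.75*4/3.75*0.93))
E
```

```text
(no output)
```

View pics/scene0.png

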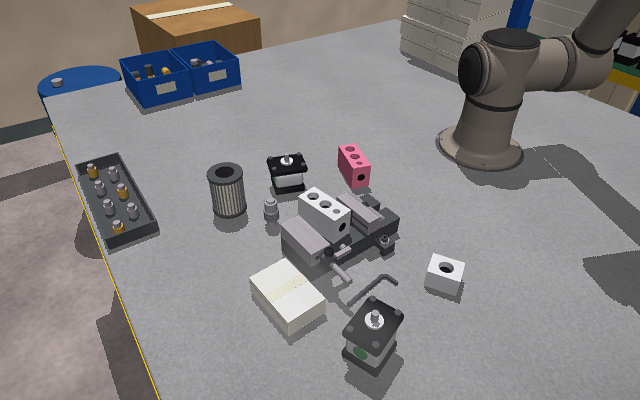

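View pics/scene0b.png

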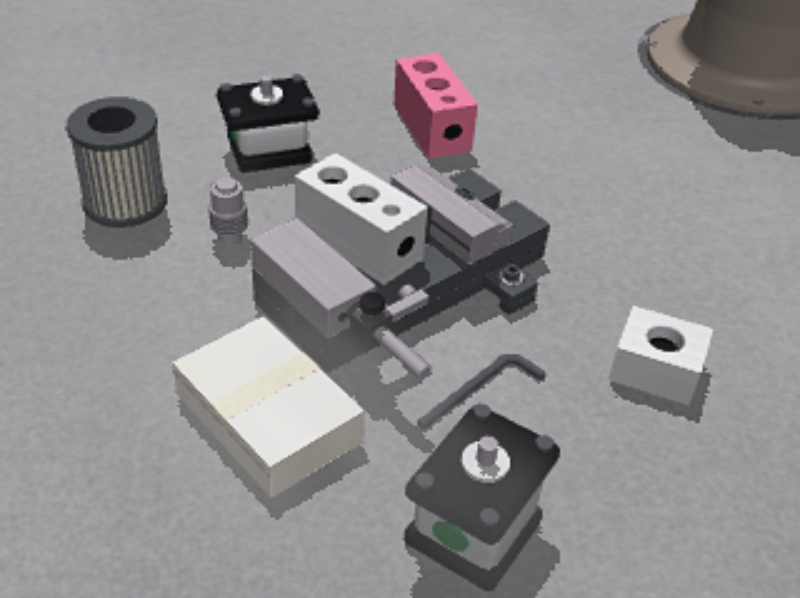

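View pics/top0b.png

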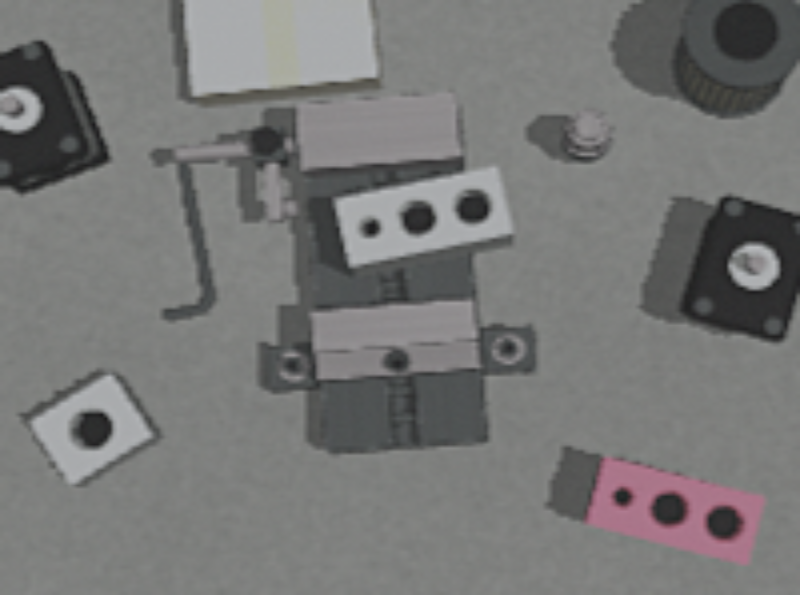

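The port block candidates are the bare aluminium one in the vise (scene 323,214; top 305,210), the pink look-alike (scene 352,164; top 365,285) and the small one-bore block (scene 444,275; top 225,266). I choose the three-bore aluminium one in the vise. Next I refine the vise and block poses with a model overlay on both views.

```bash
cat >> h.py <<'E'
def box(x0,x1,y0,y1,z0,z1):
    V=np.array([[x,y,z] for x in(x0,x1) for y in(y0,y1) for z in(z0,z1)],float)
    E=[(i,j) for i in range(8) for j in range(i+1,8) if bin(i^j).count('1')==1]
    return V,E
def pose(V,x,y,th):
    c,s=np.cos(th),np.sin(th);R=np.array([[c,-s,0],[s,c,0],[0,0,1]]);return V@R.T+[x,y,0]
def overlay(c,items,name,ctr,half=(80,60),k=5):
    im=cv2.resize(c['img'][:,:,::-1],None,fx=k,fy=k,interpolation=cv2.INTER_CUBIC)
    for V,E,col in items:
        P=[(proj(c,p)+0.5)*k for p in V]
        for i,j in E: cv2.line(im,tuple(int(a) for a in P[i]),tuple(int(a) for a in P[j]),col,1,cv2.LINE_AA)
    u,v=ctr
    cv2.imwrite(f'pics/{name}.png',im[int((v-half[1])*k):int((v+half[1])*k),int((u-half[0])*k):int((u+half[0])*k)])
def items(vp,bp,v=0.003):
    L=[]
    for b in [(0,45,-50,50,42,76),(-145+v*1e3,-100+v*1e3,-50,50,42,76),(-185,45,-50,50,0,42)]:
        V,E=box(*b);L.append((pose(V,*vp),E,(0,255,0)))
    V,E=box(-22.5,22.5,-50,50,42,102);L.append((pose(V,*bp),E,(0,0,255)))
    return L
E
python3 - <<'E'
from h import *
import pickle
C={k:capture(k) for k in('scene','top')}
pickle.dump(C,open('c0.pkl','wb'))
it=items((603.2,92.2,.07),(560,65,.175))
overlay(C['scene'],it,'ov_s1',(340,225));overlay(C['top'],it,'ov_t1',(300,220))
E
```

```text
(no output)
```

View pics/ov_s1.png

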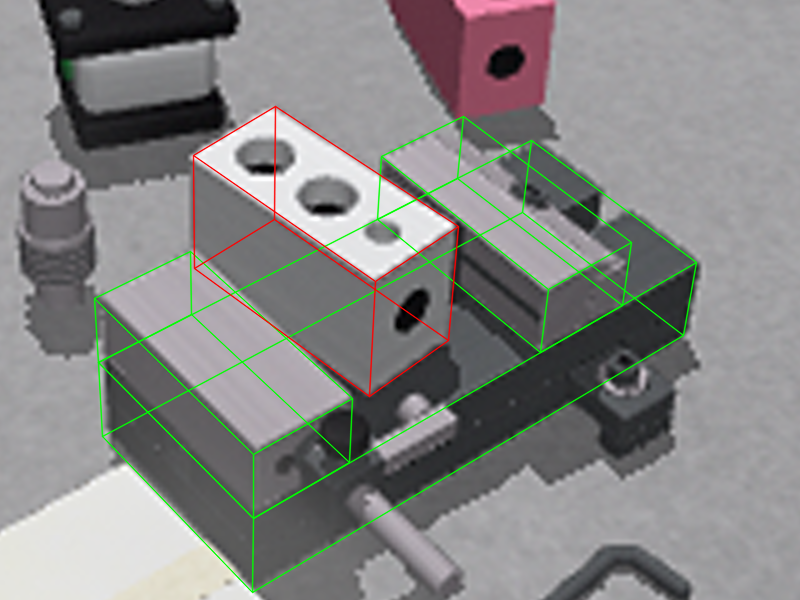

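View pics/ov_t1.png

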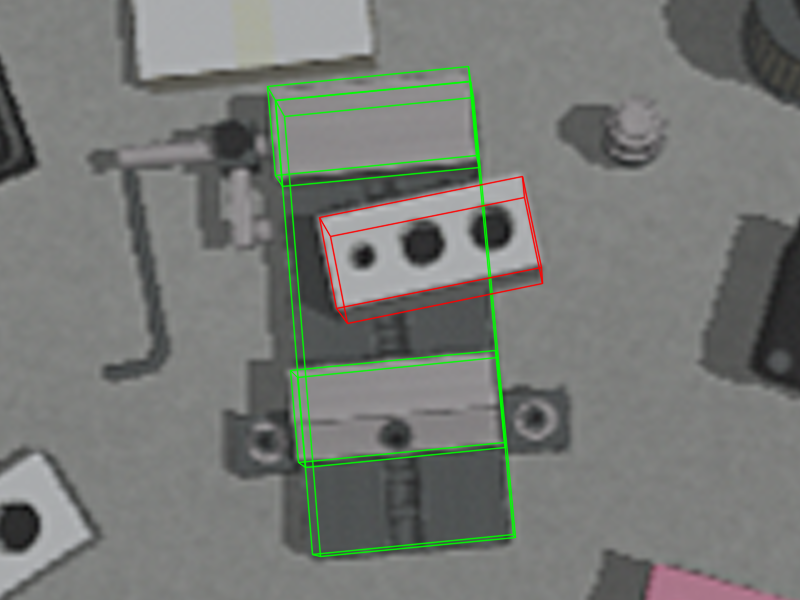

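The overlay fits both views to about 1 px. Vise origin is about (603, 92) with yaw 0.07, and the block is at (560, 65) with yaw 0.175. I close the fingers and move over.

```bash
python3 -m handwheel '{"translation":[[0.2,-0.25,0],[0.25,-0.3,0],[0.25,-0.3,0],[0.25,-0.3,0],[0.25,-0.3,0],[0.25,-0.3,0],[0.25,-0.3,0],[0.25,-0.3,0]],"twist":[-0.1,-0.1,-0.1,-0.1,-0.1,-0.1,-0.1,-0.1]}' 255
```

```text
time: 2.6
tool_pos: [432.4, 146.5, 249.8]
tcp_rot: [-3.141, -0.006, 0.023]
contact_force: [0.8, 0.2, -0.1]
grip_width: 16.5
```

```bash
python3 -m handwheel '{"translation":[[0.2,-0.25,0],[0.2,-0.25,0],[0.2,-0.25,-0.1],[0.2,-0.25,-0.15],[0.09,-0.11,-0.2],[0,0,-0.15],[0,0,0],[0,0,0]],"twist":[0.03,0,0,0,0,0,0,0]}'; python3 - <<'E'
from h import *
print(get_obs()['tool_pos'],get_obs()['tcp_rot'])
E
```

```text
time: 3.6
tool_pos: [572.9, -31.1, 158.3]
tcp_rot: [-3.141, -0.011, 0.062]
contact_force: [-0.7, 0.7, 0.0]
grip_width: 0.2
[572.90279359 -31.07319144 158.31500279] [-3.14128068 -0.0113733   0.06219074]
```

```bash
python3 -m handwheel '{"translation":[[-0.02,0,-0.09],[-0.02,0,-0.1],[0,0,-0.1],[0,0,-0.08],[0,0,0],[0,0.03,0],[0,0.03,0],[0,0,0]],"twist":[0.005,0,0,0,0,0,0,0]}'; python3 - <<'E'
from h import *
C={k:snap(k,k+'_1') for k in('scene','top')}
o=get_obs();print(o['tool_pos'],o['tcp_rot'],o['contact_force'])
overlay(C['scene'],[],'ov_s2',(330,205));overlay(C['top'],[],'ov_t2',(310,210))
E
```

```text
time: 4.6
tool_pos: [568.0, -20.2, 103.4]
tcp_rot: [3.14, -0.018, 0.074]
contact_force: [0.3, 0.2, -1.0]
grip_width: 0.3
[567.94689088 -20.4804722  103.29061657] [ 3.14027509 -0.01799552  0.07338385] [ 0.49487071  0.80957029 -0.0099287 ]
```

View pics/ov_s2.png

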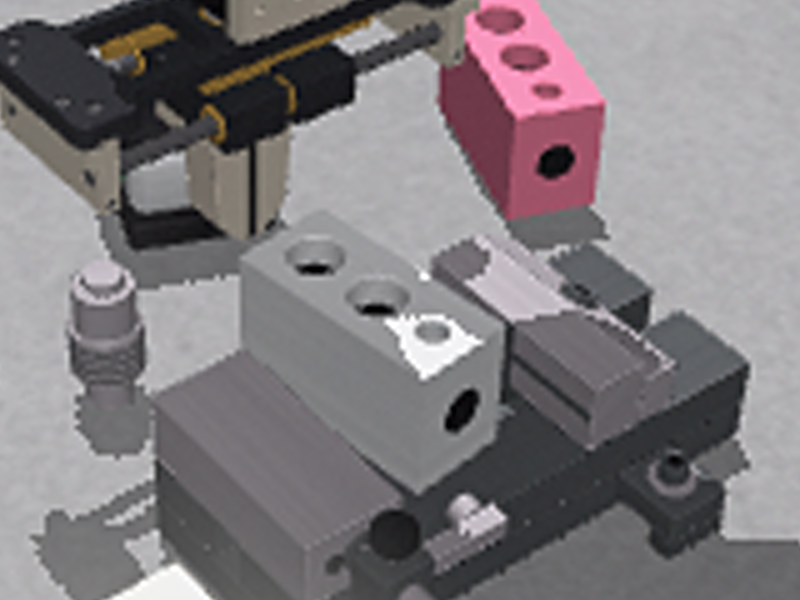

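View pics/ov_t2.png

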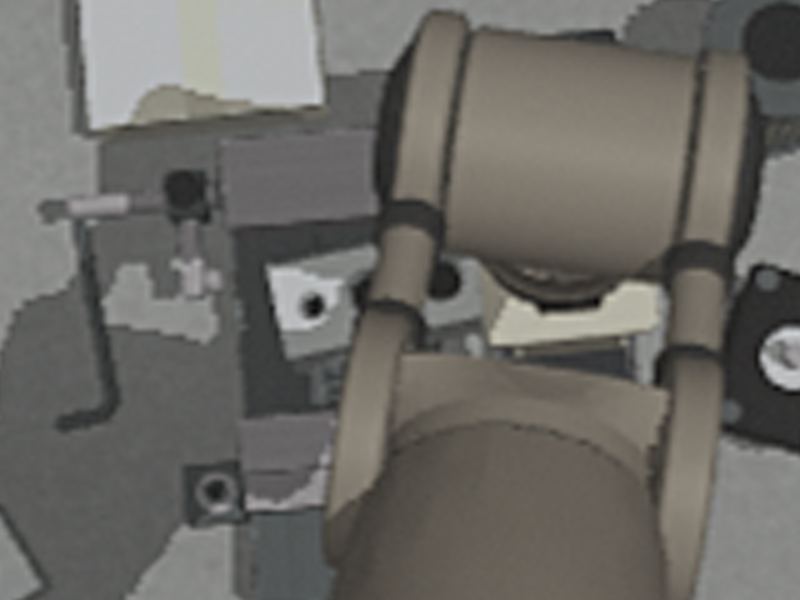

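The view shows the closed fingers (about 240,190 in the crop) beyond the block's free end with a clear gap. The stop button (about 465,510) is ahead of the stop end. I push along +y.

```bash
python3 -m handwheel '{"translation":[[0,0.035,-0.005],[-0.003,0.035,0],[-0.003,0.035,0],[-0.003,0.035,0],[-0.003,0.035,0],[-0.003,0.035,0],[-0.003,0.035,0],[-0.003,0.035,0]],"twist":[0,0,0,0,0,0,0,0]}'; python3 - <<'E'
from h import *
C={k:snap(k,k+'_1') for k in('scene',)}
o=get_obs();print(o['tool_pos'],o['tcp_rot'],o['contact_force'])
overlay(C['scene'],[],'ov_s3',(330,205))
E
```

```text
time: 5.7
tool_pos: [564.4, 22.7, 102.7]
tcp_rot: [3.138, -0.018, 0.073]
contact_force: [-0.8, -3.9, 1.2]
grip_width: 0.2
[564.33868346  23.46392693 102.67086382] [ 3.13853385 -0.0175772   0.07358291] [-0.24665913 -2.86939008  1.23053331]
```

View pics/ov_s3.png

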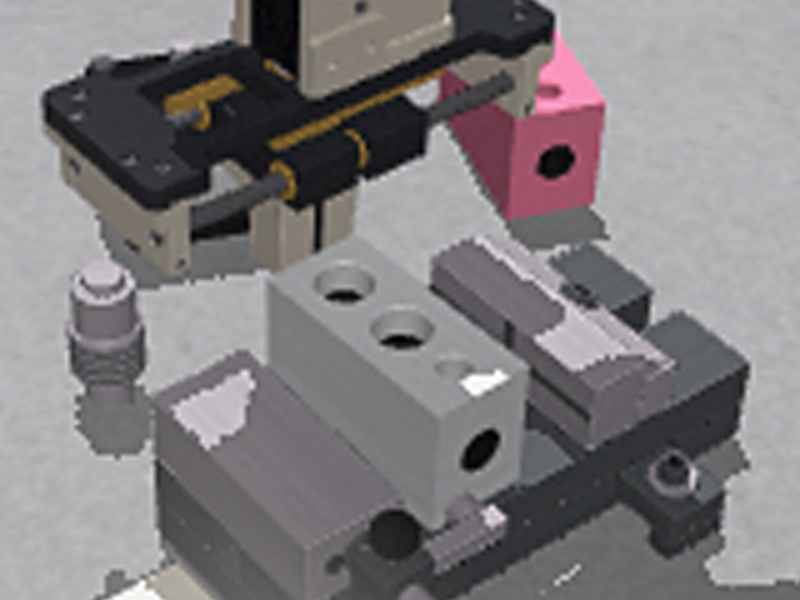

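```bash
python3 -m handwheel '{"translation":[[-0.001,0.02,0],[-0.001,0.015,0],[0,0.01,0],[0,0,0],[0,-0.1,0],[0,-0.2,0],[0,-0.1,0.2],[-0.2,0,0.3]],"twist":[0,0,0,0,0,0,0,0]}'; python3 - <<'E'
from h import *
C={k:snap(k,k+'_1') for k in('scene',)}
o=get_obs();print(o['tool_pos'],o['tcp_rot'],o['contact_force'])
it=items((603.2,92.2,.07),(560,92,.075))
overlay(C['scene'],it[:2],'ov_s4',(330,205))
E
```

```text
time: 6.75
tool_pos: [533.1, -31.9, 175.8]
tcp_rot: [-3.141, -0.013, 0.073]
contact_force: [0.6, 0.4, 0.3]
grip_width: 0.4
[531.4433101  -31.49735021 181.70286634] [ 3.14083701 -0.01747631  0.07419311] [-0.36511842  0.25551216  3.30048568]
```

View pics/ov_s4.png

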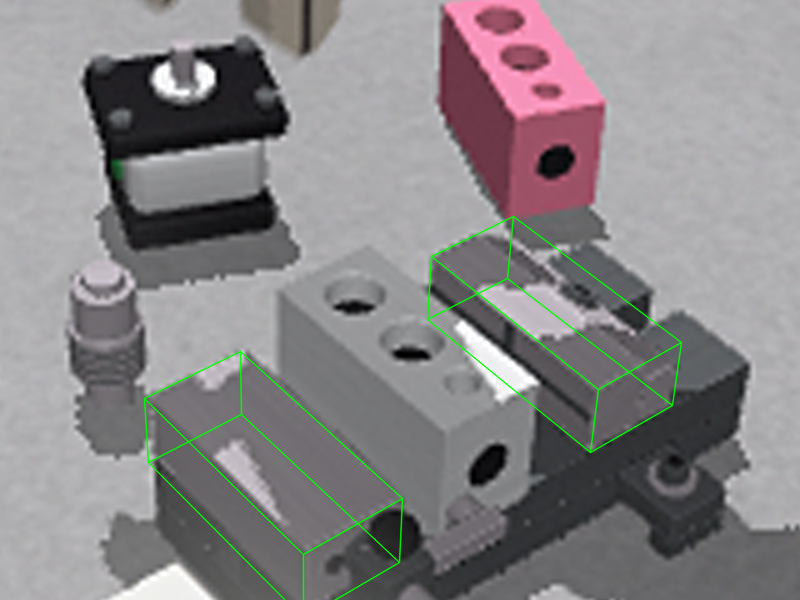

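```bash
python3 -m handwheel '{"translation":[[-0.08,0.09,0],[-0.08,0.09,0],[-0.08,0.09,0],[-0.08,0.09,0],[-0.08,0.09,0],[-0.08,0.09,0],[-0.08,0.09,0],[-0.08,0.09,0]],"twist":[0.115,0.115,0.115,0.115,0.115,0.115,0.115,0.115]}'; python3 - <<'E'
from h import *
o=get_obs();print(o['tool_pos'],o['tcp_rot'],o['contact_force'])
E
```

```text
time: 7.8
tool_pos: [434.2, 75.3, 184.3]
tcp_rot: [3.138, -0.027, 1.559]
contact_force: [0.3, 0.2, 0.4]
grip_width: 0.5
[434.24877973  75.27873694 184.30290696] [ 3.13754463 -0.02739146  1.55933966] [0.26607967 0.1722185  0.35141142]
```

```bash
python3 -m handwheel '{"translation":[[-0.03,0.03,-0.1],[0,0,-0.15],[0,0,-0.15],[0,0,-0.15],[0,0,-0.12],[0,0,-0.05],[0,0,0],[0,0,0]],"twist":[0.05,0,0,0,0,0,0,0]}'; python3 - <<'E'
from h import *
C={k:snap(k,k+'_1') for k in('scene',)}
o=get_obs();print(o['tool_pos'],o['tcp_rot'],o['contact_force'])
overlay(C['scene'],[],'ov_s5',(350,205))
E
```

```text
time: 8.8
tool_pos: [431.3, 78.8, 75.1]
tcp_rot: [3.13, -0.03, 1.641]
contact_force: [-1.0, 0.1, 0.4]
grip_width: 0.3
[431.3124942   78.8006533   75.14506837] [ 3.12991728 -0.03004113  1.64097123] [ 0.59413737  0.29506673 -0.38823858]
```

View pics/ov_s5.png

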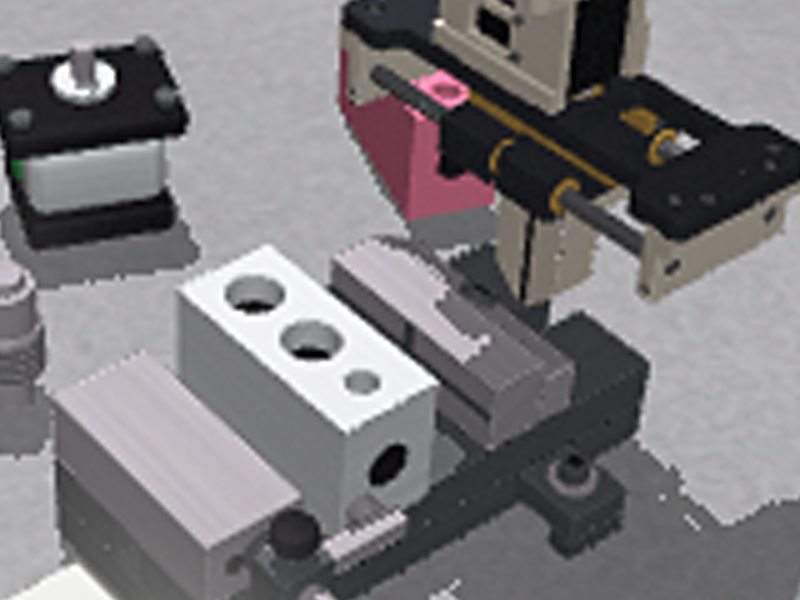

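The fingers are over the bare bed behind the jaw with a clear gap. I push the jaw forward.

```bash
python3 -m handwheel '{"translation":[[0.045,0.003,-0.025],[0.045,0.003,0],[0.045,0.003,0],[0.045,0.003,0],[0.045,0.003,0],[0.045,0.003,0],[0.045,0.003,0],[0.045,0.003,0]],"twist":[0,0,0,0,0,0,0,0]}'; python3 - <<'E'
from h import *
C={k:snap(k,k+'_1') for k in('scene',)}
o=get_obs();print(o['tool_pos'],o['tcp_rot'],o['contact_force'])
overlay(C['scene'],[],'ov_s6',(350,205))
E
```

```text
time: 9.85
tool_pos: [487.0, 82.5, 71.7]
tcp_rot: [3.134, -0.03, 1.641]
contact_force: [-7.1, -2.3, 3.9]
grip_width: 0.1
[487.8270294   82.54530201  71.66132183] [ 3.1331572  -0.0299783   1.64127908] [-3.67260971 -0.91435341  0.21518278]
```

View pics/ov_s6.png

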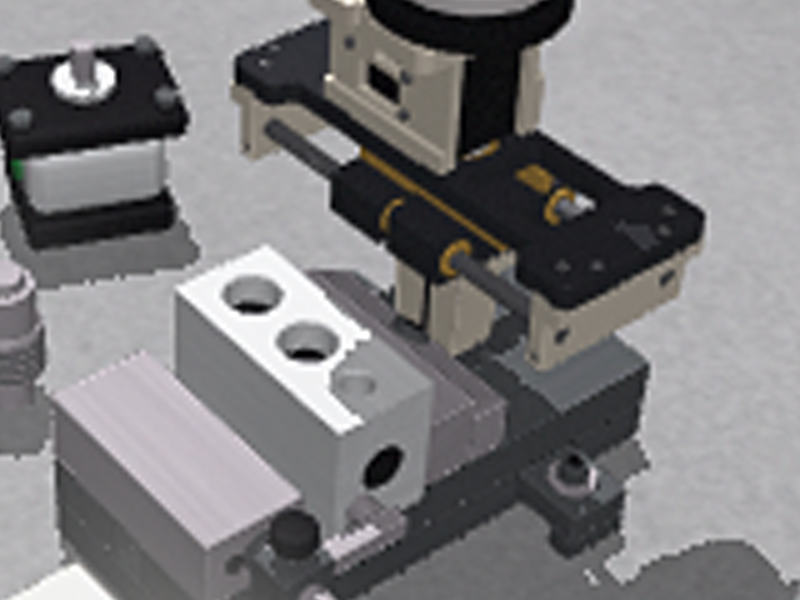

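```bash
python3 -m handwheel '{"translation":[[0.015,0.001,0],[0.015,0.001,0],[0.015,0.001,0],[0.015,0.001,0],[0.013,0.001,0],[0,0,0],[-0.1,-0.007,0],[-0.05,0,0]],"twist":[0,0,0,0,0,0,0,0]}'; python3 - <<'E'
from h import *
C={k:snap(k,k+'_1') for k in('scene',)}
o=get_obs();print(o['tool_pos'],o['tcp_rot'],o['contact_force'])
overlay(C['scene'],[],'ov_s7',(350,205))
E
```

```text
time: 10.9
tool_pos: [472.1, 82.5, 70.6]
tcp_rot: [-3.139, -0.031, 1.641]
contact_force: [0.5, 0.6, -0.5]
grip_width: 0.5
[471.47629518  82.56294647  70.61104945] [-3.1384343  -0.03097451  1.64127861] [-0.87314178  0.54161194 -0.0984005 ]
```

View pics/ov_s7.png

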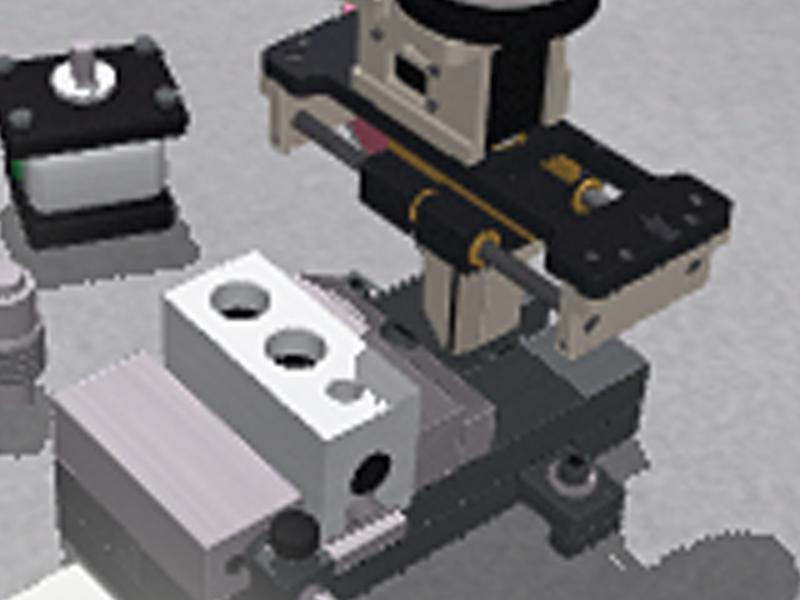

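```bash
python3 -m handwheel '{"translation":[[0.07,0.005,0],[0.06,0.004,0],[0.02,0.001,0],[0.015,0.001,0],[0.015,0.001,0],[0.015,0.001,0],[0.01,0.001,0],[0,0,0]],"twist":[0,0,0,0,0,0,0,0]}'; python3 - <<'E'
from h import *
C={k:snap(k,k+'_1') for k in('scene',)}
o=get_obs();print(o['tool_pos'],o['tcp_rot'],o['contact_force'])
overlay(C['scene'],[],'ov_s7',(350,205))
E
```

```text
time: 11.95
tool_pos: [498.0, 84.8, 68.8]
tcp_rot: [-3.116, -0.032, 1.641]
contact_force: [-1.2, 0.4, 1.4]
grip_width: 0.3
[498.06594287  84.81548942  68.80575103] [-3.1167191  -0.03205546  1.64122053] [-3.6918907  -0.04847027  1.54402322]
```

View pics/ov_s7.png

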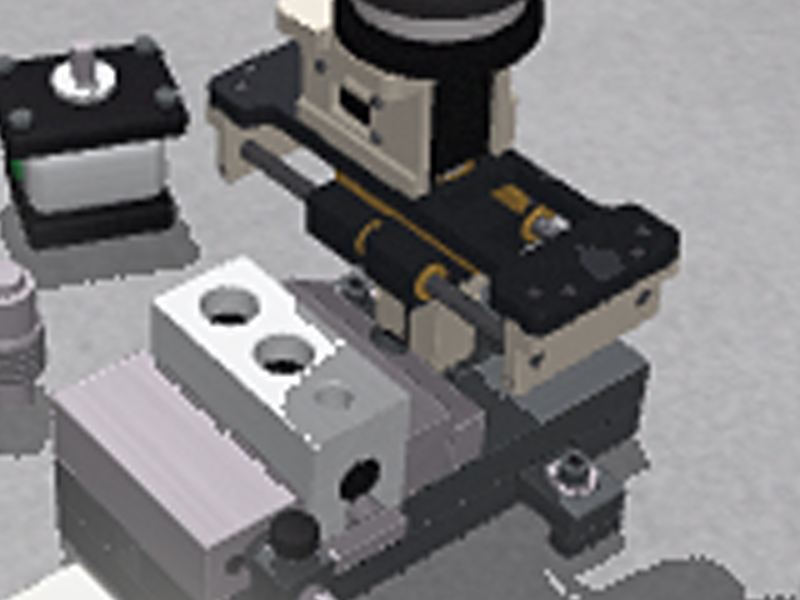

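```bash
python3 -m handwheel '{"translation":[[0.02,0.001,0.01],[0.015,0.001,0],[0,0,0],[-0.15,-0.01,0],[-0.15,0,0.2],[0,-0.3,0.35],[0.1,-0.3,0.25],[0.2,-0.3,0]],"twist":[0,0,0,0,-0.11,-0.11,-0.11,-0.11]}'; python3 - <<'E'
from h import *
C={k:snap(k,k+'_1') for k in('scene',)}
o=get_obs();print(o['tool_pos'],o['tcp_rot'],o['contact_force'])
it=items((603.2,92.2,.07),(569,94,.07),.052)
overlay(C['scene'],it,'ov_s8',(350,205))
E
```

```text
time: 13.0
tool_pos: [502.6, -48.9, 189.1]
tcp_rot: [-3.114, -0.036, 0.935]
contact_force: [0.4, 0.6, -0.3]
grip_width: 0.7
[506.1458766  -54.31559199 188.04057604] [-3.11760931 -0.03528099  0.92485121] [ 3.95634455 -5.50738949  0.22731769]
```

View pics/ov_s8.png

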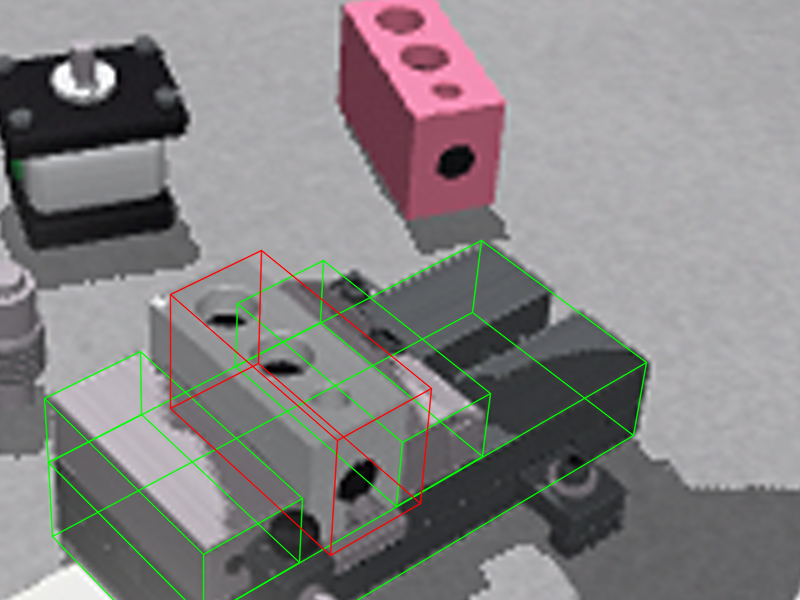

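```bash
python3 - <<'E'
from h import *
import pickle
C=pickle.load(open('c0.pkl','rb'));a=C['scene'];
b=cv2.imread('pics/scene_1.png')
A=cv2.cvtColor(a['img'],cv2.COLOR_RGB2GRAY).astype(np.float32);B=cv2.cvtColor(b,cv2.COLOR_BGR2GRAY).astype(np.float32)
for n,(x0,x1,y0,y1) in dict(carton=(240,330,255,340),pump=(335,410,290,370),tray=(70,160,150,250),filt=(200,250,155,220),bench=(120,260,40,110)).items():
    t=A[y0:y1,x0:x1]; r=cv2.matchTemplate(B[y0-8:y1+8,x0-8:x1+8],t,cv2.TM_CCOEFF_NORMED);_,m,_,l=cv2.minMaxLoc(r);print(n,m,l[0]-8,l[1]-8)
c=capture('scene');print(np.abs(np.array(c['world_from_camera'])-a['world_from_camera']).max(),c['cx']-a['cx'])
s0=a['img'][:,:,::-1][205:285,270:370];s1=b[205:285,270:370]
cv2.imwrite('pics/cmp.png',cv2.resize(np.hstack([s0,s1]),None,fx=4,fy=4,interpolation=cv2.INTER_NEAREST))
E
```

```text
carton 0.998626708984375 0 0
pump 0.9720337986946106 0 0
tray 0.9996738433837891 0 0
filt 0.9997361898422241 0 0
bench 0.9996145963668823 0 0
0.0 0.0
```

View pics/cmp.png

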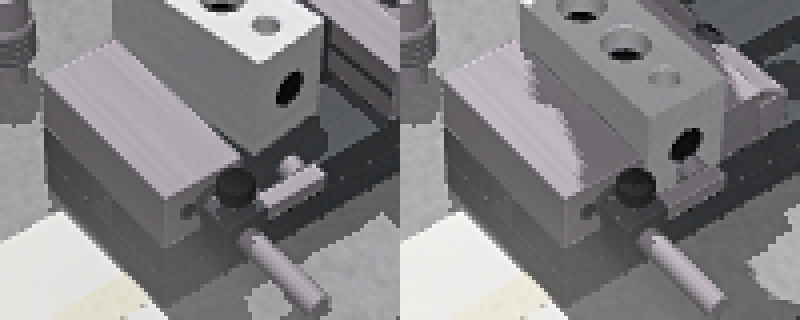

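```bash
python3 -m handwheel '{"translation":[[0.1,0,0],[0.1,0.05,0],[0.1,0.1,0],[0.1,0.1,0],[0.05,0.05,0],[0,0,0],[0,0,0],[0,0,0]],"twist":[-0.11,-0.11,-0.11,-0.11,-0.1,0,0,0]}'; python3 - <<'E'
from h import *
o=get_obs();print(o['tool_pos'],o['tcp_rot'],o['contact_force'])
E
```

```text
time: 14.1
tool_pos: [575.5, -4.4, 185.2]
tcp_rot: [-3.114, -0.039, 0.07]
contact_force: [0.4, 0.8, -0.3]
grip_width: 0.3
[575.49110662  -4.40601102 185.23879689] [-3.11426264 -0.03858791  0.06972026] [ 0.4409517   0.80612905 -0.29965483]
```

```bash
python3 -m handwheel '{"translation":[[0.04,0,-0.1],[0.02,0,-0.15],[0,0,-0.15],[0,0,-0.09],[0,0,-0.04],[0,0,0],[0,0,0],[0,0,0]],"twist":[0,0,0,0,0,0,0,0]}'; python3 - <<'E'
from h import *
C={k:snap(k,k+'_1') for k in('scene',)}
o=get_obs();print(o['tool_pos'],o['tcp_rot'],o['contact_force'])
overlay(C['scene'],[],'ov_s9',(330,205))
E
```

```text
time: 15.1
tool_pos: [585.7, -6.0, 101.8]
tcp_rot: [-3.115, -0.041, 0.072]
contact_force: [0.4, -0.4, -0.1]
grip_width: 0.5
[585.80540111  -5.9883686  101.89226507] [-3.11494946 -0.04096229  0.07152764] [ 0.56322363 -0.01097259 -0.0440413 ]
```

View pics/ov_s9.png

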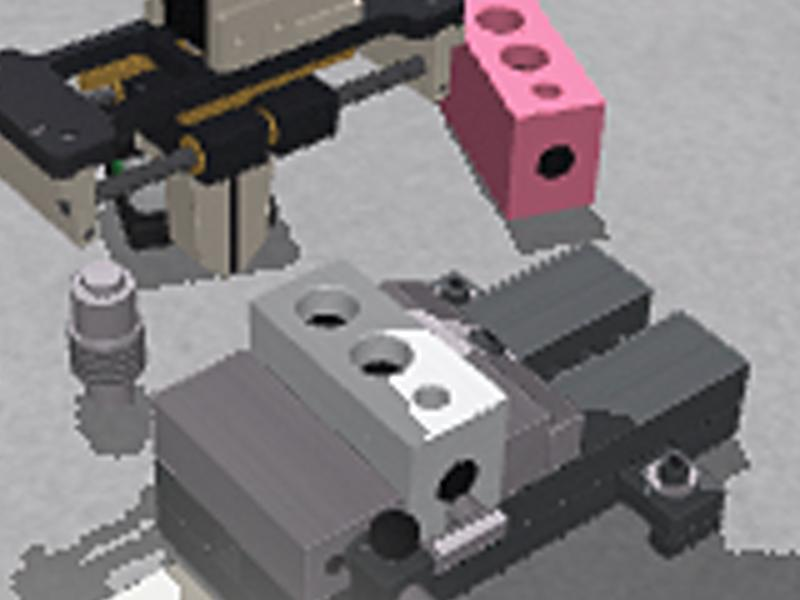

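```bash
python3 -m handwheel '{"translation":[[0,0.06,0.015],[-0.008,0.06,0],[-0.004,0.06,0],[-0.002,0.03,0],[-0.001,0.012,0],[-0.001,0.012,0],[-0.001,0.012,0],[-0.001,0.012,0]],"twist":[0,0,0,0,0,0,0,0]}'; python3 - <<'E'
from h import *
o=get_obs();print(o['tool_pos'],o['tcp_rot'],o['contact_force'])
E
```

```text
time: 16.15
tool_pos: [583.5, 31.7, 105.2]
tcp_rot: [-3.122, -0.042, 0.073]
contact_force: [-0.6, -7.9, -0.2]
grip_width: 0.5
[583.48112468  31.65684732 105.22554665] [-3.12195145 -0.04229406  0.07290462] [-0.58730529 -7.89448339 -0.24254208]
```

```bash
python3 -m handwheel '{"translation":[[-0.001,0.014,0],[-0.001,0.014,-0.003],[-0.001,0.014,0],[0,0,0],[0,0,0],[0,0,0],[0,0,0],[0,0,0]],"twist":[0,0,0,0,0,0,0,0]}'; python3 - <<'E'
from h import *
C={k:snap(k,k+'_1') for k in('scene',)}
o=get_obs();print(o['tool_pos'],o['tcp_rot'],o['contact_force'])
overlay(C['scene'],[],'ov_s9',(335,235),(40,30),10)
E
```

```text
time: 17.15
tool_pos: [583.4, 32.0, 105.2]
tcp_rot: [-3.129, -0.042, 0.071]
contact_force: [-0.9, -0.7, -0.1]
grip_width: 0.2
[583.42797461  31.94535025 105.19617334] [-3.12946027 -0.04203256  0.07082049] [ 0.52630622 -0.62960103 -0.34425869]
```

View pics/ov_s9.png

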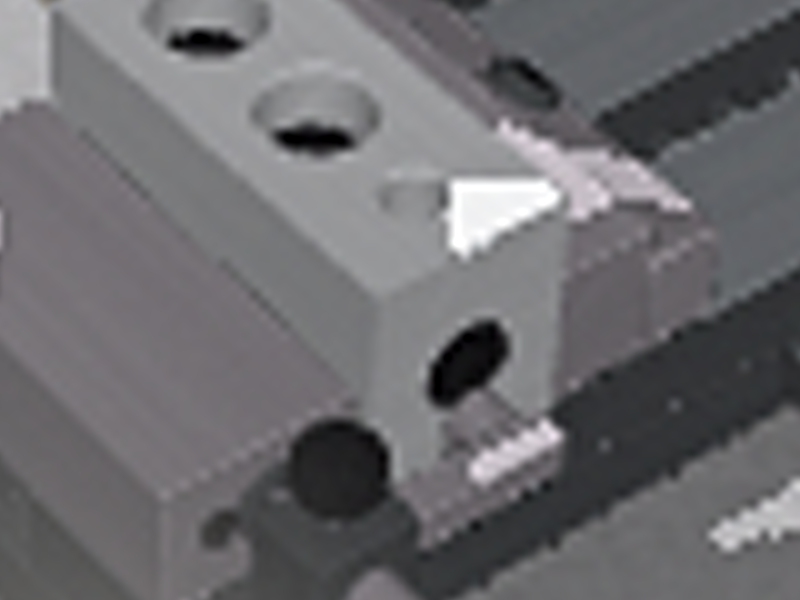

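```bash
python3 -m handwheel '{"translation":[[-0.001,0.02,0],[-0.001,0.025,0],[-0.001,0.03,0],[-0.001,0.03,0],[-0.001,0.03,0],[-0.001,0.03,0],[-0.001,0.03,0],[-0.001,0.03,0]],"twist":[0,0,0,0,0,0,0,0]}'; python3 - <<'E'
from h import *
C={k:snap(k,k+'_1') for k in('scene',)}
o=get_obs();print(o['tool_pos'],o['tcp_rot'],o['contact_force'])
overlay(C['scene'],[],'ov_s10',(335,235),(40,30),10)
E
```

```text
time: 18.2
tool_pos: [583.4, 34.9, 107.4]
tcp_rot: [3.106, -0.039, 0.071]
contact_force: [-1.8, -18.8, 1.1]
grip_width: 0.1
[583.33479817  34.96067175 107.45578018] [ 3.10526121 -0.0386105   0.07075756] [ -1.79751905 -21.03212601   2.01160144]
```

View pics/ov_s10.png

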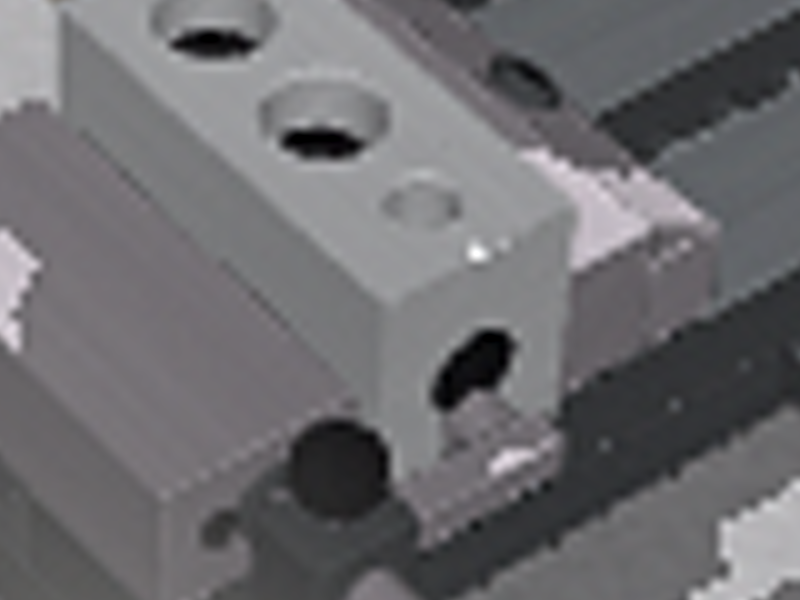

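The force rose to about 21 N with the block end at the button, well over its 3–7 N sliding drag, so it is on the stop. Next I back off and go round behind the jaw.

```bash
python3 -m handwheel '{"translation":[[0,-0.1,0],[0,-0.15,0.1],[0,0,0.3],[-0.2,0.05,0.2],[-0.25,0.12,0],[-0.25,0.15,0],[-0.2,0.15,0],[-0.1,0.1,0]],"twist":[0,0,0.11,0.11,0.115,0.115,0.115,0.115]}'; python3 - <<'E'
from h import *
o=get_obs();print(o['tool_pos'],o['tcp_rot'],o['contact_force'])
E
```

```text
time: 19.25
tool_pos: [429.4, 81.6, 199.7]
tcp_rot: [3.103, -0.041, 1.169]
contact_force: [0.4, -0.2, -0.1]
grip_width: 0.6
[429.41382135  81.57381055 199.67859793] [ 3.10330878 -0.0405581   1.16903817] [ 0.3589823  -0.23494434 -0.07211342]
```

```bash
python3 -m handwheel '{"translation":[[0.1,0,0],[0.1,0.01,-0.06],[0.04,0,-0.15],[0,0,-0.2],[0,0,-0.2],[0,0,-0.17],[0,0,-0.06],[0,0,0]],"twist":[0.1,0.1,0.1,0,0,0,0,0]}'; python3 - <<'E'
from h import *
C={k:snap(k,k+'_1') for k in('scene',)}
o=get_obs();print(o['tool_pos'],o['tcp_rot'],o['contact_force'])
overlay(C['scene'],[],'ov_s11',(350,205))
E
```

```text
time: 20.25
tool_pos: [466.3, 84.5, 72.5]
tcp_rot: [3.097, -0.043, 1.661]
contact_force: [0.6, -0.3, 0.9]
grip_width: 0.3
[466.49714926  84.5673111   72.87728351] [ 3.09634233 -0.04322925  1.6609944 ] [-0.67223639  1.19250619  0.72049689]
```

View pics/ov_s11.png

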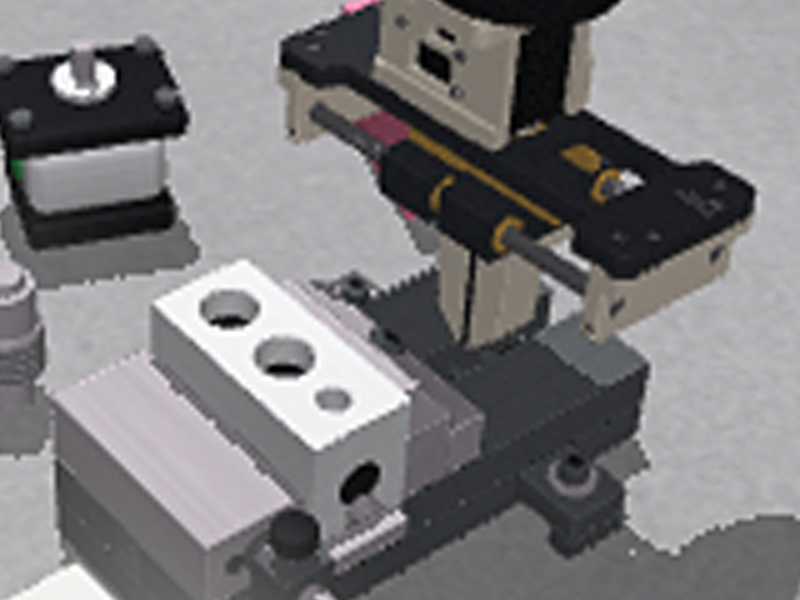

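```bash
python3 -m handwheel '{"translation":[[0.08,0.005,-0.01],[0.08,0.004,0],[0.04,0.003,0],[0.025,0.002,0],[0.025,0.002,0],[0.025,0.002,0],[0.025,0.002,0],[0.025,0.002,0]],"twist":[-0.013,0,0,0,0,0,0,0]}'; python3 - <<'E'
from h import *
o=get_obs();print(o['tool_pos'],o['tcp_rot'],o['contact_force'])
E
```

```text
time: 21.3
tool_pos: [498.9, 87.4, 70.9]
tcp_rot: [-3.14, -0.044, 1.641]
contact_force: [-12.0, -2.2, 8.4]
grip_width: 0.3
[498.87936385  87.42159646  70.94606334] [-3.14005743 -0.0444425   1.64145764] [-11.98761875  -2.20811949   8.39264077]
```

```bash
python3 -m handwheel '{"translation":[[0.03,0.002,0],[0.03,0.002,0],[0.03,0.002,0],[0.03,0.002,0],[0.03,0.002,0],[0.03,0.002,0],[0.03,0.002,0],[0.03,0.002,0]],"twist":[0,0,0,0,0,0,0,0]}'; python3 - <<'E'
from h import *
C={k:snap(k,k+'_1') for k in('scene',)}
o=get_obs();print(o['tool_pos'],o['tcp_rot'],o['contact_force'])
overlay(C['scene'],[],'ov_s12',(350,205))
E
```

```text
time: 22.3
tool_pos: [499.3, 88.2, 69.4]
tcp_rot: [-3.05, -0.046, 1.643]
contact_force: [-16.0, -2.9, 12.5]
grip_width: 0.2
[499.3364652   88.24106492  69.43637626] [-3.04992108 -0.04621981  1.64322457] [-16.91848653  -3.59470091  14.52132748]
```

View pics/ov_s12.png

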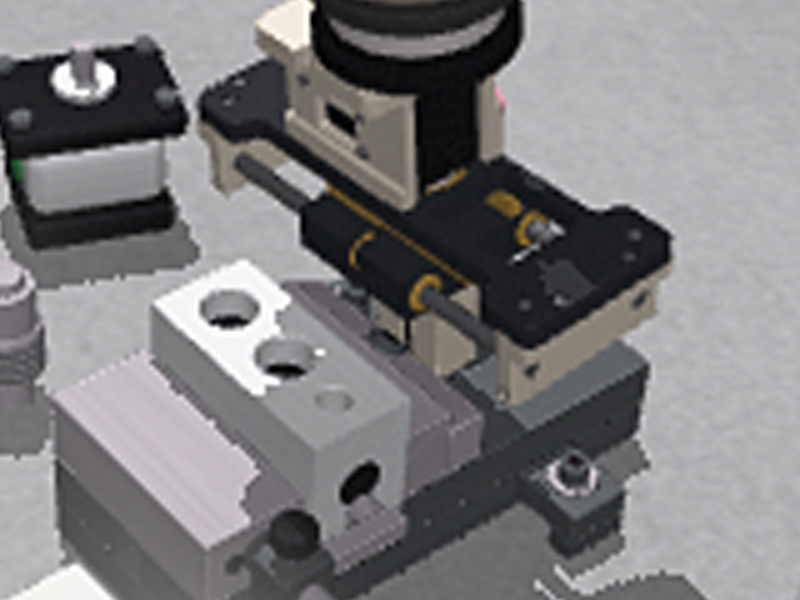

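```bash
python3 - <<'E'
from h import *
np.set_printoptions(precision=1,suppress=True)
c=snap('scene','s13')
overlay(c,[],'z13a',(315,225),(40,30),10);overlay(c,[],'z13b',(345,215),(40,30),10)
for uv,z in [((281,224),76),((311.6,254.6),76),((299,215.4),76),((329.6,245),76),((300,204.4),102),((319.4,196.6),102),((333,234.4),102),((352,226),102)]:
    p=ray_z(c,uv[0]-.5,uv[1]-.5,z);d=p[:2]-[603.2,92.2];t=.07
    print(uv,p,'vise',d[0]*np.cos(t)+d[1]*np.sin(t),-d[0]*np.sin(t)+d[1]*np.cos(t))
E
```

```text
(281, 224) [647.2  45.8  76. ] vise 40.633720924787845 -49.374103251632775
(311.6, 254.6) [641.7 143.6  76. ] vise 41.99184769147156 48.623566745089065
(299, 215.4) [605.4  43.6  76. ] vise -1.2504634732569717 -48.60656112968385
(329.6, 245) [601.4 141.7  76. ] vise 1.6674081361413686 49.512378630613455
(300, 204.4) [602.1  42.6 102. ] vise -4.555864140802705 -49.369016842045625
(319.4, 196.6) [557.6  43.3 102. ] vise -48.88617816890966 -45.58118808747095
(333, 234.4) [596.6 143.9 102. ] vise -2.9682334922169975 51.98862370694609
(352, 226) [555.1 144.9 102. ] vise -44.343974868343686 55.96360750665339
```

View pics/z13a.png

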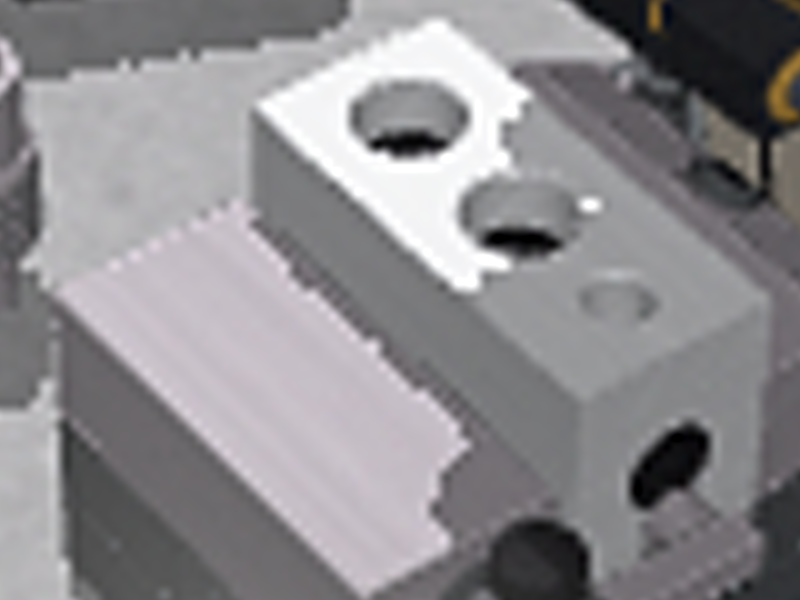

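View pics/z13b.png

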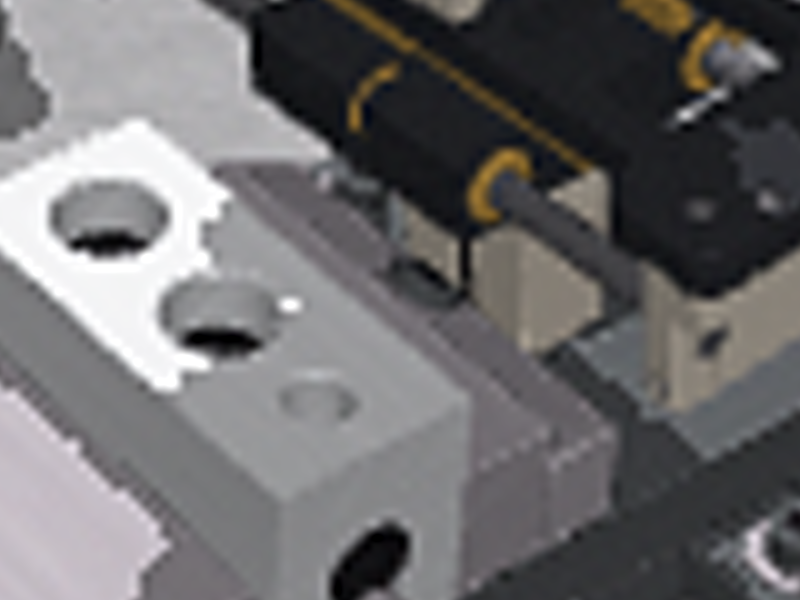

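```bash
python3 - <<'E'
from h import *
c=capture('scene')
vp=(603.2,92.2,.07)
def P(x,y,z): return proj(c,pose(np.array([[x,y,z]],float),*vp)[0])
for y in (-46,54):
  for g in (0,2,4,6):
    a=P(-g,y,102);b=P(-g,y,42);l0=P(0,-50,76);l1=P(0,50,76)
    A=np.array([b-a,-(l1-l0)]).T;s=np.linalg.solve(A,l0-a)[0];print(y,g,'visible px',s*np.linalg.norm(b-a))
E
```

```text
-46 0 visible px 10.128575440100256
-46 2 visible px 11.3073119147305
-46 4 visible px 12.479767304727645
-46 6 visible px 13.64600990253803
54 0 visible px 10.297728525410442
54 2 visible px 11.49661683814971
54 4 visible px 12.689225333258173
54 6 visible px 13.875625035831312
```

The gaps read about 3 mm at the free end and 1–2 mm at the stop end. The jaw has stalled because the tool is dragging downward on it (Fz +14 N), so I lift slightly and push with bigger steps.

```bash
python3 -m handwheel '{"translation":[[-0.03,-0.002,0.02],[0.03,0,0.005],[0.04,0.002,0.005],[0.04,0.002,0.01],[0.04,0.002,0.01],[0.04,0.002,0.01],[0.04,0.002,0.01],[0.04,0.002,0.01]],"twist":[0,0,0,0,0,0,0,0]}'; python3 - <<'E'
from h import *
o=get_obs();print(o['tool_pos'],o['tcp_rot'],o['contact_force'])
E
```

```text
time: 23.45
tool_pos: [500.6, 88.1, 74.5]
tcp_rot: [-2.956, -0.048, 1.644]
contact_force: [-18.4, -2.0, 3.4]
grip_width: 0.5
[500.60694359  88.06647011  74.46347292] [-2.95604197 -0.04800501  1.64361822] [-18.38604519  -1.97549108   3.37119977]
```

```bash
python3 - <<'E'
from h import *
np.set_printoptions(precision=1,suppress=True)
c=snap('scene','s14')
for l in ['fixed_jaw','jaw_back','stop_button','block_center','block_stop_end','block_free_end']:
    for r in spot_point('scene',l)[:2]:
        p=w(c,r['position']);d=p[:2]-[603.2,92.2];t=.07
        print(l,round(r['score'],2),p,'vise',d[0]*np.cos(t)+d[1]*np.sin(t),-d[0]*np.sin(t)+d[1]*np.cos(t))
overlay(c,[],'z14',(315,225),(40,30),10)
A=cv2.imread('pics/s13.png',0);B=cv2.imread('pics/s14.png',0);a0=cv2.imread('pics/scene_1.png',0)
def sh(A,B,x0,x1,y0,y1):
    t=A[y0:y1,x0:x1];k=8
    big=cv2.resize(B[y0-4:y1+4,x0-4:x1+4],None,fx=k,fy=k,interpolation=cv2.INTER_CUBIC);tb=cv2.resize(t,None,fx=k,fy=k,interpolation=cv2.INTER_CUBIC)
    r=cv2.matchTemplate(big,tb,cv2.TM_CCOEFF_NORMED);_,m,_,l=cv2.minMaxLoc(r);return m,l[0]/k-4,l[1]/k-4
print('block end',sh(A,B,335,353,232,250),'jaw end',sh(A,B,352,366,232,246))
E
```

```text
fixed_jaw 0.72 [604.4  93.9  43.9] vise 1.3286198582561861 1.5700818124285592
fixed_jaw 0.29 [601.   92.9  -0.8] vise -2.1222672056785505 0.8490613523855445
jaw_back 0.96 [512.3  85.8  56.3] vise -91.11449304690835 -0.021112493298565127
stop_button 0.88 [574.8 145.1  60.7] vise -24.590113140106677 54.789869314320256
block_center 0.77 [575.3  89.4  68.9] vise -28.06813253273563 -0.8144082309045264
block_center 0.45 [372.7 -86.6  32.1] vise -242.45652737964426 -162.20075012016454
block_stop_end 0.96 [574.9 141.9  56.7] vise -24.713532881823834 51.56564212057282
block_stop_end 0.58 [380.2 -37.9  14.1] vise -231.51913714806665 -114.14364174010989
block_free_end 0.72 [580.8  42.8  84.5] vise -25.79806628797774 -47.71789310305545
block end (0.9992831945419312, 0.0, 0.0) jaw end (0.9958413243293762, 0.0, 0.0)
```

View pics/z14.png

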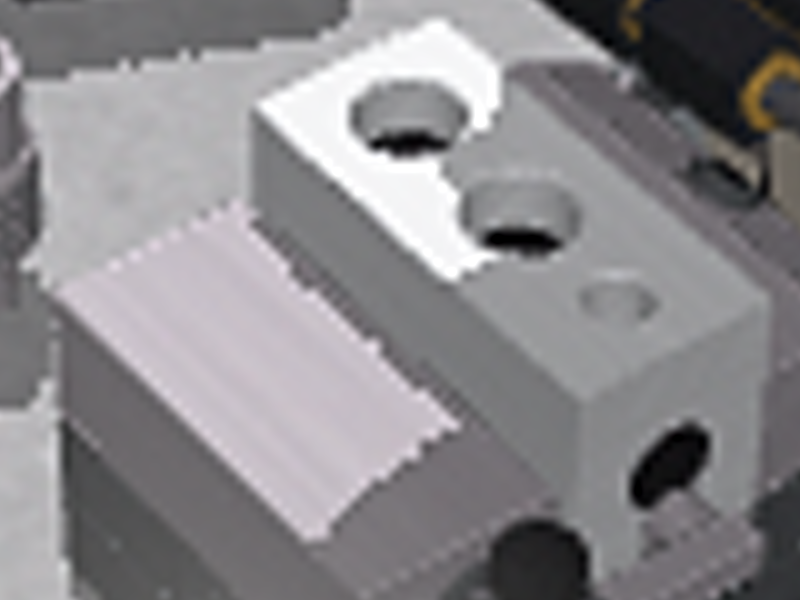

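```bash
python3 - <<'E'
from h import *
import pickle
C=pickle.load(open('c0.pkl','rb'))
overlay(C['scene'],[],'z0a',(345,230),(40,30),10)
overlay(C['top'],[],'z0t',(298,215),(30,45),8) 
E
python3 - <<'E'
import cv2
print(cv2.imread('pics/z0t.png').shape)
E
```

```text
(720, 480, 3)
```

View pics/z0a.png

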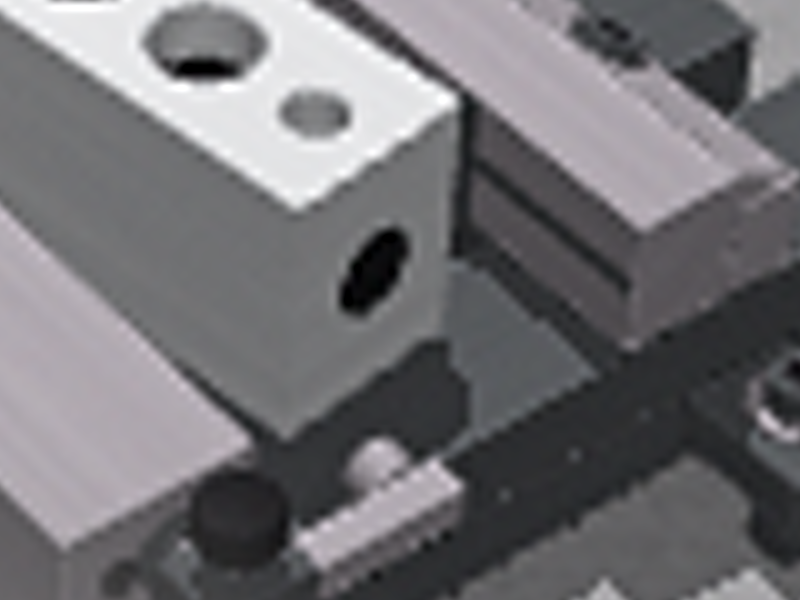

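View pics/z0t.png

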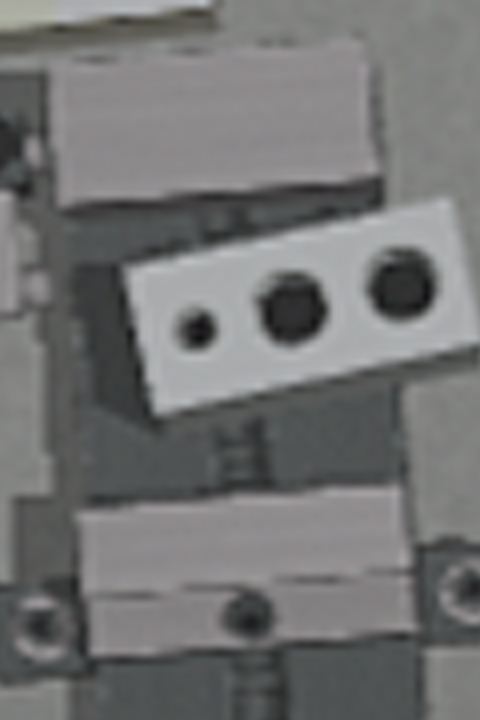

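```bash
python3 - <<'E'
from h import *
import pickle
np.set_printoptions(precision=1,suppress=True)
C=pickle.load(open('c0.pkl','rb'))
def V(c,u,v,z):
    p=ray_z(c,u-.5,v-.5,z);d=p[:2]-[603.2,92.2];t=.07
    return np.array([d[0]*np.cos(t)+d[1]*np.sin(t),-d[0]*np.sin(t)+d[1]*np.cos(t)])
t=C['top']
for n,(a,b),z in [('FL',(50,62),76),('FR',(365,40),76),('nL',(62,207),76),('nR',(380,175),76),('mL',(78,512),76),('mR',(403,487),76),('bL',(92,657),66),('bR',(417,632),66)]:
    print(n,V(t,268+a/8,170+b/8,z))
s=C['scene']
for n,(a,b),z in [('F',(62,545),76),('n',(255,440),76),('m',(640,230),76),('mb',(630,348),42)]:
    print(n,V(s,305+a/10,200+b/10,z))
A=cv2.cvtColor(s['img'],cv2.COLOR_RGB2GRAY);B=cv2.imread('pics/s14.png',0)
overlay(capture('scene'),[],'z14b',(345,230),(40,30),10)
E
```

```text
FL [43.6 48.5]
FR [ 40.8 -49.5]
nL [-2.3 48.4]
nR [ -2.  -50.1]
mL [-96.7  51. ]
mR [-98.7 -48.1]
bL [-140.1   51.3]
bR [-142.1  -48. ]
F [42.4 48. ]
n [-1.2 48.5]
m [-95.7  49.6]
mb [-98.3  48.5]
```

View pics/z14b.png

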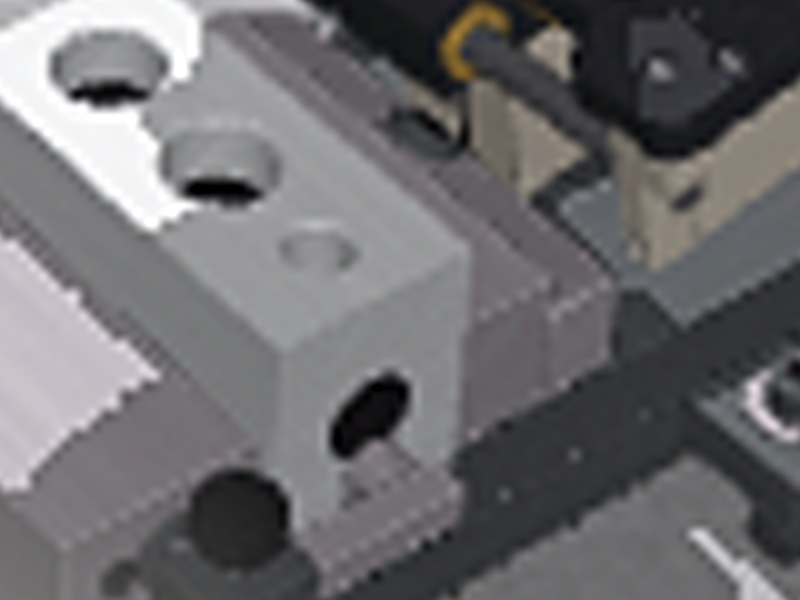

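```bash
python3 - <<'E'
from h import *
import pickle
np.set_printoptions(precision=1,suppress=True)
C=pickle.load(open('c0.pkl','rb'))
s=C['scene']
A=cv2.cvtColor(s['img'],cv2.COLOR_RGB2GRAY);n=capture('scene');B=cv2.cvtColor(n['img'],cv2.COLOR_RGB2GRAY)
overlay(s,[],'y0',(375,220),(20,20),14);overlay(n,[],'y1',(357,232),(20,20),14)
a=cv2.imread('pics/y0.png');b=cv2.imread('pics/y1.png');print(a.shape);cv2.imwrite('pics/y.png',np.hstack([a,b])[:, :800] if a.shape[1]*2>800 else np.hstack([a,b]))
a=cv2.resize(a,(400,400));b=cv2.resize(b,(400,400));cv2.imwrite('pics/y.png',np.hstack([a,b]))
E
```

```text
(560, 560, 3)
```

View pics/y.png

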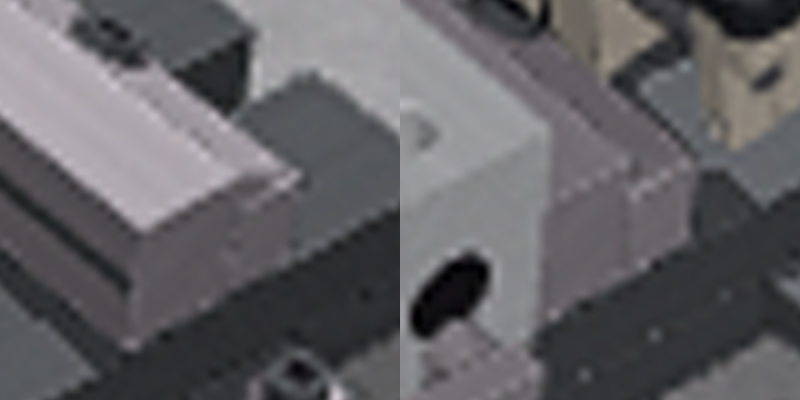

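```bash
python3 - <<'E'
from h import *
import pickle
np.set_printoptions(precision=1,suppress=True)
s=pickle.load(open('c0.pkl','rb'))['scene']
def V(c,u,v,z):
    p=ray_z(c,u-.5,v-.5,z);d=p[:2]-[603.2,92.2];t=.07
    return np.array([d[0]*np.cos(t)+d[1]*np.sin(t),-d[0]*np.sin(t)+d[1]*np.cos(t)])
for z,a,b in [(66,(385,217.6),(366.2,228.7)),(76,(381.8-1,218),(360.3,228)),(42,(384.3,224.5),(365.8,236))]:
    print(V(s,*a,z),V(s,*b,z))
E
```

```text
[-140.    49.8] [-88.5  50.8]
[-123.9   52.9] [-73.   49.9]
[-145.1   46.6] [-92.5  48.3]
```

The jaw displacement measured in the image is 51.5 ± 1 mm from v0 ≈ 4 mm, so v ≈ 55 mm. The jaw also stalls at 18 N, above its 12 N maximum drag, so it is closed. I retract, then recheck the block's contact with the stop.

```bash
python3 -m handwheel '{"translation":[[-0.1,-0.007,0],[-0.2,0,0.05],[-0.1,0,0.3],[0,-0.2,0.3],[0.1,-0.35,0.1],[0.2,-0.25,0],[0.2,-0.1,0],[0.2,0,0]],"twist":[0,0,-0.11,-0.115,-0.115,-0.115,-0.115,-0.115]}'; python3 - <<'E'
from h import *
C={k:snap(k,k+'_1') for k in('scene',)}
o=get_obs();print(o['tool_pos'],o['tcp_rot'],o['contact_force'])
it=items((601.5,92.1,.07),(582.3,96.3-2,.07),.055)
overlay(C['scene'],it,'ov_s15',(330,215),(50,37),8)
overlay(C['scene'],[],'ov_s15n',(330,215),(50,37),8)
E
```

```text
time: 24.9
tool_pos: [552.4, -53.7, 192.3]
tcp_rot: [-2.966, -0.054, 0.537]
contact_force: [0.7, 0.7, -0.8]
grip_width: 0.4
[555.36803994 -53.69772032 192.29544785] [-2.967914   -0.05662201  0.52910287] [ 1.4370044  -1.07355881  1.01523389]
```

View pics/ov_s15.png

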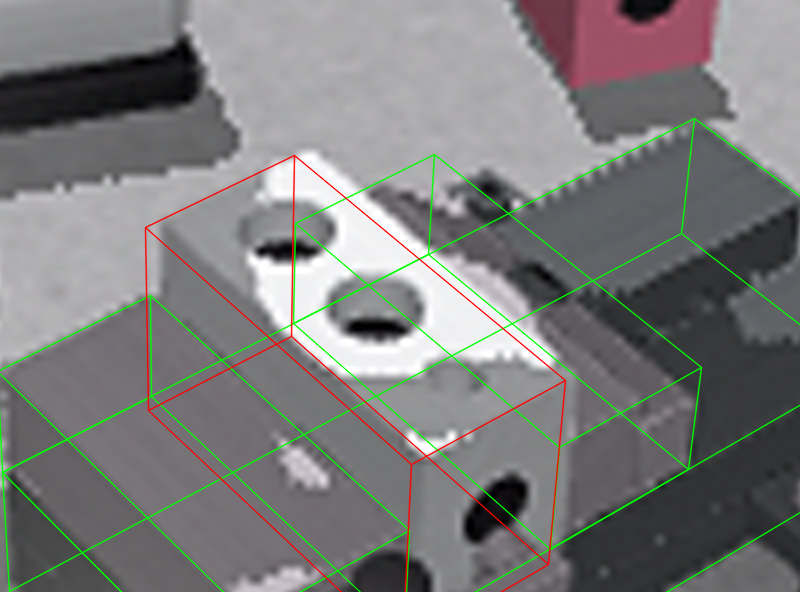

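View pics/ov_s15n.png

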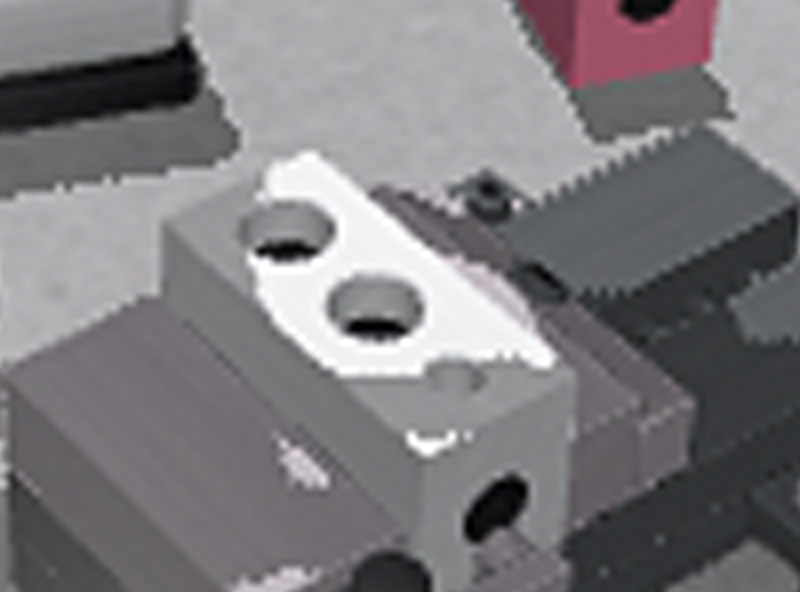

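```bash
python3 -m handwheel '{"translation":[[0.1,0.05,0],[0.07,0.1,-0.1],[0,0.1,-0.15],[0,0.05,-0.2],[0,0,-0.1],[0,0,0],[0,0.06,0],[-0.01,0.06,0]],"twist":[-0.1,-0.1,-0.09,0,0,0,0,0]}'; python3 - <<'E'
from h import *
o=get_obs();print(o['tool_pos'],o['tcp_rot'],o['contact_force'],o['joint_positions'])
E
```

```text
time: 25.95
tool_pos: [586.3, 8.6, 110.4]
tcp_rot: [-2.972, -0.067, 0.063]
contact_force: [0.3, -0.1, 0.3]
grip_width: -0.1
[586.27727949   8.61745906 110.37995383] [-2.97239832 -0.0670523   0.06331085] [ 0.29167655 -0.07227673  0.34439751] [-0.20830619  0.57249466  1.57790728  0.21786859  0.98352147 -0.39766101]
```

```bash
python3 -m handwheel '{"translation":[[-0.01,0.06,-0.03],[-0.004,0.05,0],[-0.001,0.025,0],[-0.001,0.025,0],[-0.001,0.025,0],[-0.001,0.03,0],[-0.001,0.03,0],[-0.001,0.03,0]],"twist":[0,0,0,0,0,0,0,0]}'; python3 - <<'E'
from h import *
o=get_obs();print(o['tool_pos'],o['tcp_rot'],o['contact_force'])
E
```

```text
time: 26.95
tool_pos: [584.3, 31.8, 107.7]
tcp_rot: [-3.008, -0.071, 0.069]
contact_force: [-4.0, -19.0, 1.8]
grip_width: 0.7
[584.31874281  31.7546552  107.6585275 ] [-3.00844464 -0.07098437  0.06930573] [ -3.96177302 -19.04276049   1.82389047]
```

```bash
python3 -m handwheel '{"translation":[[0,-0.1,0],[0,-0.15,0.1],[0,0,0.3],[-0.15,0.05,0.2],[-0.2,0.12,0],[-0.2,0.15,0],[-0.15,0.15,0],[-0.1,0.15,0]],"twist":[0,0,-0.11,-0.115,-0.115,-0.115,-0.115,-0.115]}'; python3 - <<'E'
from h import *
o=get_obs();print(o['tool_pos'],o['tcp_rot'],o['contact_force'])
E
```

```text
time: 27.95
tool_pos: [462.8, 83.1, 200.8]
tcp_rot: [-3.002, -0.072, -1.038]
contact_force: [0.0, 0.1, -0.2]
grip_width: 0.3
[462.78590616  83.09725361 200.77846182] [-3.00193707 -0.07206527 -1.03781181] [ 0.04183023  0.07877145 -0.18159927]
```

```bash
python3 -m handwheel '{"translation":[[0,0,0],[0,0,-0.06],[0,0,-0.15],[0,0,-0.2],[0,0,-0.2],[0,0,-0.17],[0,0,-0.06],[0,0,0]],"twist":[-0.1,-0.1,-0.095,0,0,0,0,0]}'; python3 - <<'E'
from h import *
C={k:snap(k,k+'_1') for k in('scene',)}
o=get_obs();print(o['tool_pos'],o['tcp_rot'],o['contact_force'])
overlay(C['scene'],[],'ov_s16',(350,205))
E
```

```text
time: 28.95
tool_pos: [462.8, 84.9, 74.1]
tcp_rot: [-2.996, -0.07, -1.517]
contact_force: [-0.0, 0.0, 1.1]
grip_width: 0.7
[463.10675407  84.90246897  74.48383363] [-2.99485964 -0.0700463  -1.51694974] [-0.32249457  0.342011    0.46741971]
```

View pics/ov_s16.png

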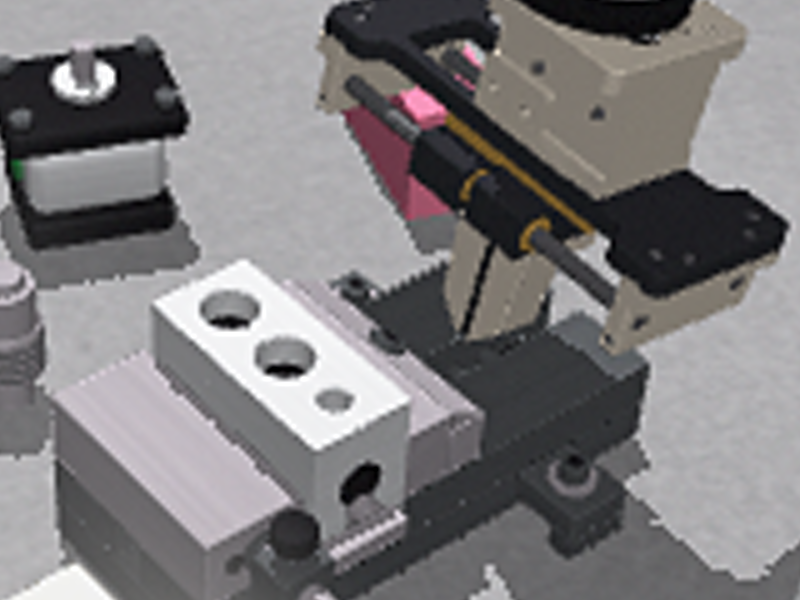

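```bash
python3 -m handwheel '{"translation":[[0.08,0.004,0],[0.08,0.003,0],[0.04,0.002,0],[0.03,0.002,0],[0.03,0.002,0],[0.035,0.002,0.003],[0.04,0.002,0.004],[0.04,0.002,0.005]],"twist":[0.01,0,0,0,0,0,0,0]}'; python3 - <<'E'
from h import *
o=get_obs();print(o['tool_pos'],o['tcp_rot'],o['contact_force'])
E
```

```text
time: 30.0
tool_pos: [497.6, 86.6, 73.4]
tcp_rot: [-3.052, -0.072, -1.499]
contact_force: [-18.9, -0.7, 13.0]
grip_width: 0.3
[497.64180276  86.59031356  73.42445275] [-3.05230353 -0.07160975 -1.49852973] [-18.88548304  -0.74872023  13.04497862]
```

```bash
python3 -m handwheel '{"translation":[[0.04,0.002,0.015],[0.045,0.002,0.015],[0.05,0.002,0.015],[0.05,0.002,0.015],[0.05,0.002,0.01],[0.05,0.002,0.01],[0.05,0.002,0.01],[0.05,0.002,0.01]],"twist":[0,0,0,0,0,0,0,0]}'; python3 - <<'E'
from h import *
c=snap('scene','s17')
o=get_obs();print(o['tool_pos'],o['tcp_rot'],o['contact_force'])
A=cv2.imread('pics/s14.png',0);B=cv2.imread('pics/s17.png',0)
def sh(A,B,x0,x1,y0,y1):
    t=A[y0:y1,x0:x1];k=8
    big=cv2.resize(B[y0-4:y1+4,x0-4:x1+4],None,fx=k,fy=k,interpolation=cv2.INTER_CUBIC);tb=cv2.resize(t,None,fx=k,fy=k,interpolation=cv2.INTER_CUBIC)
    r=cv2.matchTemplate(big,tb,cv2.TM_CCOEFF_NORMED);_,m,_,l=cv2.minMaxLoc(r);return m,l[0]/k-4,l[1]/k-4
print('block end',sh(A,B,335,353,232,250),'jaw end',sh(A,B,352,366,232,246),'block free', sh(A,B,298,312,196,212))
E
```

```text
time: 31.0
tool_pos: [499.6, 86.8, 75.0]
tcp_rot: [3.093, -0.072, -1.495]
contact_force: [-21.0, -1.2, 9.2]
grip_width: 0.3
[499.62879098  86.78802887  75.00070155] [ 3.0916055  -0.07214294 -1.49457395] [-21.45199228  -0.37847943  11.78197016]
block end (0.9601227045059204, 0.125, 0.125) jaw end (0.995267391204834, 0.0, 0.0) block free (0.9947540163993835, 0.0, 0.0)
```

Nothing moved under 21 N, so the jaw is fully closed. I withdraw clear of both cameras' views for the final check.

```bash
python3 -m handwheel '{"translation":[[-0.1,-0.007,0],[-0.2,0,0.05],[-0.1,0,0.3],[-0.1,0,0.35],[-0.1,0.2,0.2],[-0.2,0.35,0],[-0.2,0.35,0],[-0.2,0.35,0]],"twist":[0,0,0,0,0,0,0,0]}' && python3 -m handwheel '{"translation":[[-0.2,0.35,0],[-0.2,0.35,0],[-0.1,0.3,0],[-0.1,0.3,0],[0,0,0],[0,0,0],[0,0,0],[0,0,0]],"twist":[0,0,0,0,0,0,0,0]}'; python3 - <<'E'
from h import *
import pickle
np.set_printoptions(precision=1,suppress=True)
C={k:snap(k,k+'_f') for k in('scene','top')};pickle.dump(C,open('cf.pkl','wb'))
o=get_obs();print(o['tool_pos'],o['contact_force'])
for cam in C:
  for l in ['fixed_jaw','jaw_back','stop_button','block_center','block_stop_end','block_free_end','gear_pump','long_pump','coupling','filter_element','hex_key','small_block','carton']:
    for r in spot_point(cam,l)[:1]:
        p=w(C[cam],r['position']);d=p[:2]-[601.5,92.2];t=.07
        print(cam,l,round(r['score'],2),p,'vise',d[0]*np.cos(t)+d[1]*np.sin(t),-d[0]*np.sin(t)+d[1]*np.cos(t))
overlay(C['top'],[],'ft',(298,215),(30,45),8);overlay(C['scene'],[],'fs',(330,220),(50,37),8)
E
```

```text
time: 32.05
tool_pos: [317.5, 276.3, 216.0]
tcp_rot: [3.095, -0.069, -1.503]
contact_force: [0.5, 0.5, -0.4]
grip_width: 0.2
time: 33.05
tool_pos: [222.8, 479.9, 217.4]
tcp_rot: [3.098, -0.066, -1.499]
contact_force: [-0.1, -0.9, -0.8]
grip_width: 0.2
[222.8 480.  217.5] [-0.1  0.2  0.2]
scene fixed_jaw 0.67 [602.3  95.2  43.9] vise 1.04061401207224 2.9723195356363075
scene jaw_back 0.55 [513.2  86.1  55.5] vise -88.51954687824299 0.05897630632589301
scene stop_button 0.72 [576.7 149.8  57.4] vise -20.694203281283926 59.231938434323226
scene block_center 0.61 [374.4 -85.2  34.1] vise -238.99375486462318 -161.03085380181852
scene block_stop_end 0.86 [575.9 145.4  55.9] vise -21.7763110898161 54.88430821808691
scene block_free_end 0.97 [ 356.1 -133.1   43.3] vise -260.5871224446752 -207.5700886812338
scene gear_pump 0.71 [ 524.7 -134.1   -0.9] vise -92.4708472141977 -220.38635951131738
scene long_pump 0.97 [639.8 315.5   0.4] vise 53.83323984558726 220.0495242724186
scene coupling 0.82 [622.  -34.1   2.9] vise 11.611055272641641 -127.43115730154167
scene filter_element 0.77 [ 679.5 -13
[... 602 characters left out ...]
.19505389910861 -154.18316686133755
top block_stop_end 0.94 [574.6 143.1  60.5] vise -23.2329453654077 52.641178476414
top block_free_end 0.81 [581.9  47.8  88.8] vise -22.616800757646672 -42.95138947449628
top gear_pump 0.59 [ 524.9 -132.4   -0.9] vise -92.15398502805527 -218.72930734593746
top long_pump 0.89 [641.5 316.1  -0.2] vise 55.5836950646414 220.5924551104764
top coupling 0.71 [620.9 -37.8   2.1] vise 10.256375769767207 -131.01253898620573
top filter_element 0.88 [ 679.3 -133.     0.7] vise 61.82982430375165 -230.05840891131137
top hex_key 0.55 [559.2 229.6  -2.5] vise -32.55606321677092 140.03878731474367
top carton 0.59 [704.6 156.6  -2.3] vise 107.3118313424077 57.04021396645328
```

View pics/ft.png

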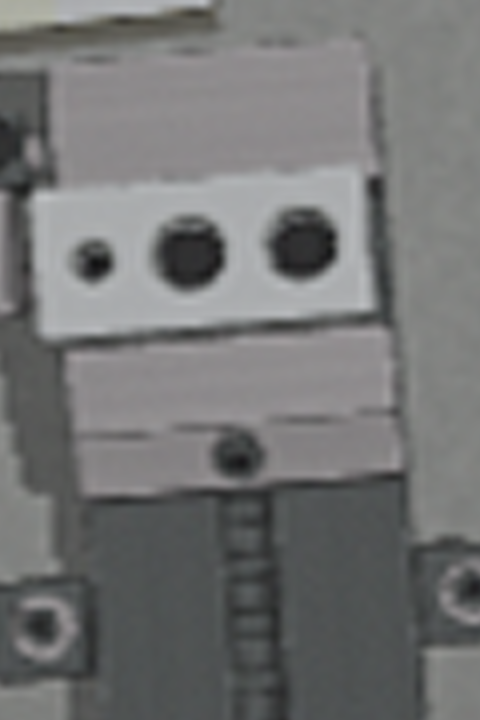

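View pics/fs.png

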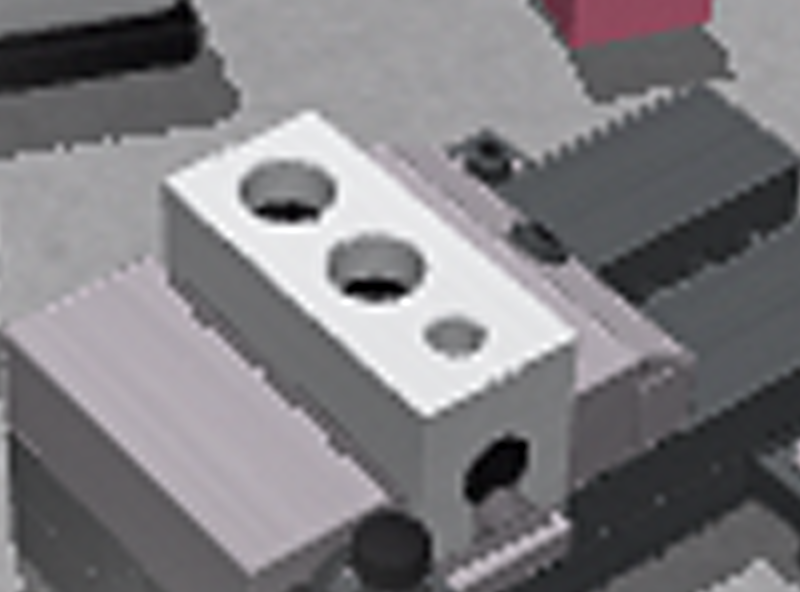

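```bash
python3 - <<'E'
from h import *
import pickle
np.set_printoptions(precision=2,suppress=True)
C0=pickle.load(open('c0.pkl','rb'));Cf=pickle.load(open('cf.pkl','rb'))
def V(c,u,v,z):
    p=ray_z(c,u-.5,v-.5,z);d=p[:2]-[603.2,92.2];t=.07
    return np.array([d[0]*np.cos(t)+d[1]*np.sin(t),-d[0]*np.sin(t)+d[1]*np.cos(t)])
# subpixel shift of moving-jaw top pattern (back ledge+bolt hole) between start and end
g=lambda c:cv2.cvtColor(c['img'],cv2.COLOR_RGB2GRAY)
def sh(A,B,x0,x1,y0,y1,dx,dy,m=5,k=8):
    up=lambda I:cv2.resize(I,None,fx=k,fy=k,interpolation=cv2.INTER_CUBIC)
    r=cv2.matchTemplate(up(B[y0+dy-m:y1+dy+m,x0+dx-m:x1+dx+m]),up(A[y0:y1,x0:x1]),cv2.TM_CCOEFF_NORMED);_,s,_,l=cv2.minMaxLoc(r)
    return s,dx+l[0]/k-m,dy+l[1]/k-m
s,du,dv=sh(g(C0['top']),g(Cf['top']),280,318,236,252,-1,-20);print('top',s,du,dv)
a=V(C0['top'],299,247,66);b=V(C0['top'],299+du,247+dv,66);print('jaw travel top',b-a)
s,du,dv=sh(g(C0['scene']),g(Cf['scene']),372,388,210,228,-20,10,8);print('scene',s,du,dv)
a=V(C0['scene'],384,218,66);b=V(C0['scene'],384+du,218+dv,66);print('jaw travel scene',b-a)
t=Cf['top']
for n,(x,y),z in [('blk +x L',(35,190),102),('blk +x R',(360,168),102),('blk -x L',(43,340),102),('blk -x R',(375,312),102)]: print(n,V(t,268+x/8,170+y/8,z))
# stop & bystanders unmoved
for cam,R in [('scene',dict(stop=(318,352,240,275),carton=(250,325,260,330),lp=(342,404,300,370),small=(425,465,255,295),hexk=(345,400,275,305),coup=(262,281,190,222),filt=(205,247,160,218),gp=(265,309,148,192)))]:
    for n,r in R.items(): print(n,sh(g(C0[cam]),g(Cf[cam]),*r,0,0,4))
E
```

```text
top 0.9876191020011902 -1.375 -20.0
jaw travel top [49.14 -0.91]
scene 0.9740230441093445 -18.125 10.0
jaw travel scene [48.28 -0.48]
blk +x L [-1.16 53.65]
blk +x R [ -4.14 -44.7 ]
blk -x L [-46.99  54.83]
blk -x R [-48.32 -45.13]
stop (0.7771859169006348, 0.0, 0.125)
carton (0.9997755885124207, 0.0, 0.0)
lp (0.9990271329879761, 0.0, 0.0)
small (0.999609112739563, 0.0, 0.0)
hexk (0.986084520816803, 0.0, 0.0)
coup (0.9993072748184204, 0.0, 0.0)
filt (0.9991355538368225, 0.0, 0.0)
gp (0.9953550696372986, 0.0, 0.0)
```

```bash
cat > e.py <<'E'
from h import *
import pickle
np.set_printoptions(precision=2,suppress=True)
C0=pickle.load(open('c0.pkl','rb'));Cf=pickle.load(open('cf.pkl','rb'))
T=.055
def toV(p):
    d=p[:2]-[603.2,92.2];return np.array([d[0]*np.cos(T)+d[1]*np.sin(T),-d[0]*np.sin(T)+d[1]*np.cos(T)])
def edge(c,p0,p1,z,sign,m=2.5,name=''):
    """p0,p1 approx pixel ends; search along normal for gradient extremum (sign of d/dn, n=rot(+90) of dir)"""
    I=cv2.cvtColor(c['img'],cv2.COLOR_RGB2GRAY).astype(np.float32)
    p0=np.array(p0,float);p1=np.array(p1,float);d=p1-p0;L=np.linalg.norm(d);d/=L;n=np.array([-d[1],d[0]])
    t=np.arange(2,L-2,0.5);s=np.arange(-m-1,m+1.01,0.1)
    X=p0[0]+d[0]*t[:,None]+n[0]*s;Y=p0[1]+d[1]*t[:,None]+n[1]*s
    S=cv2.remap(I,X.astype(np.float32),Y.astype(np.float32),cv2.INTER_CUBIC)
    S=cv2.GaussianBlur(S,(0,0),3,sigmaY=.01) 
    G=np.gradient(S,axis=1)*sign
    G[:,:10]=-9;G[:,-10:]=-9
    k=G.argmax(1);off=s[k];g=G[np.arange(len(t)),k]
    ok=(abs(off)<m-.1)
    for _ in range(5):
        q=np.polyfit(t[ok],off[ok],1);r=off-np.polyval(q,t);ok=(abs(off)<m-.1)&(abs(r)<max(.25,1.5*np.std(r[ok])))
    out=[]
    for tt in (0,L): 
        o=np.polyval(q,tt);P=p0+d*tt+n*o;out.append(toV(ray_z(c,P[0],P[1],z)))
    a,b=out;x0=a[0]+(b[0]-a[0])*(0-a[1])/(b[1]-a[1]);sl=(b[0]-a[0])/(b[1]-a[1])
    print(f'{name:10s} n={ok.sum()}/{len(t)} x@y0={x0:.2f} slope={sl:.4f} rms={np.std(r[ok]):.2f} g={g[ok].mean():.1f}');return x0,sl
E
python3 - <<'E'
from e import *
def tp(a,b): return (268+a/8-.5,170+b/8-.5)
for nm,C in(('start',C0),('end',Cf)):
    print(nm);t=C['top']
    edge(t,tp(50,62),tp(365,40),76,+1,name='far')
    if nm=='start':
        edge(t,tp(62,207),tp(380,175),76,-1,name='near')
        edge(t,tp(78,512),tp(403,487),76,+1,name='mfront');edge(t,tp(92,657),tp(417,632),66,-1,name='mback');edge(t,tp(85,597),tp(410,572),72,-1,m=1.5,name='mledge')
    else:
        edge(t,tp(65,352),tp(390,325),76,+1,name='mfront',m=1.5);edge(t,tp(82,498),tp(402,473),66,-1,name='mback');edge(t,tp(75,436),tp(395,411),72,-1,m=1.5,name='mledge')
        edge(t,tp(35,190),tp(360,168),102,+1,m=1.5,name='blk+x');edge(t,tp(43,340),tp(375,312),102,-1,m=1.5,name='blk-x')
E
```

```text
start
far        n=29/71 x@y0=43.95 slope=0.1102 rms=0.13 g=2.0
near       n=55/72 x@y0=-2.18 slope=0.0031 rms=0.13 g=7.2
mfront     n=61/74 x@y0=-96.97 slope=0.0002 rms=0.14 g=6.2
mback      n=48/74 x@y0=-141.17 slope=-0.0115 rms=0.14 g=6.3
mledge     n=42/74 x@y0=-121.86 slope=-0.0080 rms=0.14 g=3.2
end
far        n=29/71 x@y0=43.81 slope=0.1040 rms=0.14 g=2.1
mfront     n=74/74 x@y0=-48.01 slope=-0.0021 rms=0.06 g=5.5
mback      n=48/73 x@y0=-92.23 slope=-0.0064 rms=0.15 g=6.8
mledge     n=44/73 x@y0=-72.76 slope=-0.0060 rms=0.15 g=3.0
blk+x      n=52/74 x@y0=-2.50 slope=-0.0014 rms=0.11 g=2.6
blk-x      n=74/76 x@y0=-47.58 slope=-0.0052 rms=0.12 g=7.6
```

```bash
python3 - <<'E'
from e import *
g=lambda c:cv2.cvtColor(c['img'],cv2.COLOR_RGB2GRAY)
A=g(C0['scene']);B=g(Cf['scene']);k=8
up=lambda I:cv2.resize(I,None,fx=k,fy=k,interpolation=cv2.INTER_CUBIC)
for n,(x0,x1,y0,y1) in dict(rod=(332,354,256,284),finger=(336,352,246,258)).items():
    r=cv2.matchTemplate(up(B[y0-3:y1+3,x0-3:x1+3]),up(A[y0:y1,x0:x1]),cv2.TM_CCOEFF_NORMED);_,s,_,l=cv2.minMaxLoc(r);print(n,s,l[0]/k-3,l[1]/k-3)
overlay(Cf['scene'],[],'fz',(344,242),(16,12),40);overlay(Cf['top'],[],'fzt',(272,203),(16,12),40)
a=cv2.imread('pics/fz.png');b=cv2.imread('pics/fzt.png');cv2.imwrite('pics/fzz.png',cv2.resize(np.hstack([a,b]),(800,300)))
E
```

```text
rod 0.8019461631774902 0.0 0.0
finger 0.7174994349479675 0.5 0.25
```

View pics/fzz.png

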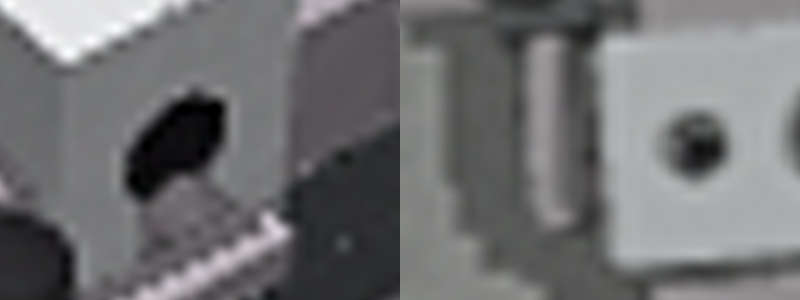

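```bash
python3 - <<'E'
from h import *
print(close_job(), get_obs()['time'])
E
```

```text
the job is handed in; nothing more can be done
the job is handed in; nothing more can be done
```

I slid the block to about the stop with closed-finger pushes on its free end and pushed the jaw up from behind. I seated the block with about 20 N, pressed the jaw home, re-seated the block, pressed the jaw again and handed in. The clock was at about 34 s. No verdict was reported.

**Jaw and squareness**
- The last top view gave 45.8 mm between the jaws, so the jaw travel is about 0.054 m. The block is about 0.4 mm from each jaw, and its edges are parallel to the jaws within about 0.01 rad.
- The jaw did not move under 21 N, which is above its listed 12 N drag.

**Stop**
- In both of my final end pushes the block stalled at the same place, at about 20 N.
- The picture match on the stop was weak because of shadows (score 0.80 on its rod, 0 px shift). A match on its finger read a 0.5 px shift at score 0.72, which I took to be the block now covering part of it.

**Other parts**
- All seven bystanders showed no shift (0 px) from the start.

**What disagreed**
- The scene view had suggested gaps of 1–3 mm.
- The fingers' contact position put the jaw about 3 mm short of closed. The tool had tilted up to 0.19 rad while pushing. I went by the top-view edges and the stall.

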